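# Refit the drip plate of a topping unit

### The arm

A 6-joint arm with a two-finger parallel gripper is mounted at the origin on the work surface. World frame = base frame: x ahead of the robot, y to its left, z up, the work surface at z = 0. Lengths are in m, angles in rad, forces in N, time in s.
With the tool pointing down it reaches from about 0.25 to 0.725 m from the base axis. Payload 4 kg.
Tool frame: the origin (TCP) lies where the fingers leave the gripper's body, on its centre line; the fingertips stand 73 mm ahead of it and the grasp point (between the pads) lies 54 mm ahead of it (bot.tip_reach is the z of the fingertips in the tool frame, in m); z points along the fingers, x is the direction in which the jaws open and shut, and the axes are right-handed (so a half turn about z gives the same grasp; the last joint's range is limited). The gripper opens to 85 mm and grips with 20 to 120 N. Pads are 22 mm wide; open, the fingers measure 114 mm over their backs; the gripper's body (76 mm by 85 mm) begins 54 mm behind the grasp point. The pads swing forward as they close: fully open they stand 13 mm farther back than shut.
Start: joints at [1.319, 0.241, 0.005, 1.335, 0, 1.571], TCP at [0.125, 0.484, 0.304] pointing down, gripper open.
Joint ranges: [-2.72, 2.72], [-1.05, 1.87], [-1.09, 1.28], [-1.99, 2.15], [-1.42, 1.44], [-3.14, 3.14]. Speed limits (rad/s): [2.79, 2.79, 3.14, 3.14, 3.14, 3.14].

### API

Orientations are given as a unit quaternion [x, y, z, w].
In Python, from workcell import bot, vision, job_done gives the robot as it stands.
- The arm moves only by the tool drive_tool, never from a script. Its argument "steps" is one flat list of numbers, 7 for each row, row after row: the shift along the tool's x, y, z in m, then the turn, a rotation vector about the tool's x, y, z in degrees, then the closure, from -1 (fully open) to 1 (shut). A call has 1 to 8 rows; each row shifts and turns the commanded pose from where the row before left it, along the tool's axes as they then stand; what a row does not reach is not made up. A row lasts 1/12 s, in which the tool goes at most 41.7 mm and 7.16 degrees, less where a joint would pass 70% of its speed; a pose out of reach is approached as far as the arm can. A call is refused whole if a number of a shift passes 0.0417 or a number of a turn 7.16, either way. A call with a gripper value outside its range is refused whole. The fingers move at their own pace and stop on an object; the grip force is fixed at half the most. Time passes only in rows, so rows that do not move let the fingers close. It gives the time, the measured TCP pose, the force and the opening at its end, in the units of the state.
- bot.get_obs(): the state, without advancing time (a new reading comes with each control period).
- vision.camera(name): name is "scene" or "top" or "wrist"; returns (picture, depth): 480x640x3 uint8, red, green, blue; 480x640 float32, m along the optical axis (not along the pixel's ray), 0 where there is no reading.
- vision.camera_model(name): a dict with "mtx" (3x3 intrinsics, pixels), "D" ([k1, k2, p1, p2, k3] as OpenCV has them; the pictures are not rectified), "rvec" (rotation vector, rad) and "tvec" (3), from world to camera coordinates, as OpenCV has them. Camera axes: x right, y down, z forward; pixel columns grow to the right and rows downward; lengths in m; the calibration is good to about 2 mm. A picture is of the moment at which its call begins: read the wrist's pose just before it. camera_model takes no time and is no camera call; for the wrist camera it gives the pose at the moment of the call.
- job_done(): hands the job in, once; it reports no verdict.
The state is a dict: "clock": time; "joint_pos": joint angles; "joint_vel": joint speeds; "tau": joint torques, N m; "eef_pos": TCP position; "tool_rot": TCP orientation; "ft_force": force on the tool from outside, world axes, zero at the start; "ft_torque": the same for the moment, N m; "grip_width": finger opening in m.
Only numpy, scipy, OpenCV 4.12 (cv2) and the standard library are available. Lean on these libraries where they do the work, as an engineer would, in place of code of your own. Each camera call takes 0.05 s, during which the arm holds its last target.

### The job

Draw the steel drip plate out from under the white riser shelf by its exposed tab, lay it down flat on the open counter clear of the shelf and let go. Then take it by the other tab (at its tail), tilt it nose down, hook the nose under the lip of the topping unit's housing and lower the tail so that the plate lies flat in the drip pan, and let go. Leave the bowl, the jar and the spoon where they are.

Things in the scene. Friction and masses are not known exactly. Their poses are not given: they have to be found in the camera images.
- plate_mid (a point): Centre of the loose drip plate: flat slotted steel (slots shallow), 6 mm thick, 0.4-0.6 kg, 180 mm long along y: main part 110 mm wide (x), last 20 mm at +y a nose 70 mm wide. Point midway along the 180 mm, 3 mm above the underside. y: tail to nose; z: up from the face with the two tabs. At the start flat on the counter, tail under the riser, nose out to the riser's +y.
- nose_tab (a point): Centre (half-way up) of the plate's tab nearer the nose, exposed at the start: upright steel tab 60 mm wide (x), 10 mm thick (y), 30 mm tall above the plate's face; 55 mm from plate_mid towards the nose, 18 mm above it. Axes as plate_mid. With the plate in place it is too near the unit's housing for a gripper.
- tail_tab (a point): Centre (half-way up) of the other, equal tab (60 x 10 mm, 30 mm tall) near the tail, under the riser at the start; 68 mm from plate_mid towards the tail, 18 mm above it (21 mm above the plate's underside). Axes as plate_mid.
- nose (a point): Middle of the nose's end edge, half-way through the thickness, 90 mm from plate_mid along +y. Axes as plate_mid.
- riser: White riser shelf, fixed: board 240 mm (x) by 150 mm (y), underside 75 mm above the counter, top 87 mm, lids and a tub on it up to 145 mm; legs 12 mm thick at x = -114 and +114 mm; open towards +y and -y. Origin on the counter under the board's centre; the edge from which the plate sticks out is at y = +75 mm.
- unit: Steel topping unit with drip pan, fixed. Origin on the counter under the recess's centre. Recess 120 mm wide (x), 186 mm long (y -93 to +93). Ledges round it at z = 22 mm carry the plate (10 mm wide at the sides, 12 at -y, 35 at +y); pan floor between them at 4 mm. Rim 8 mm thick, top z = 31 mm, on the -x, +x and -y sides. The plate goes in nose to +y, its y along the unit's.
- lip (a point): Middle of the lip: lower front edge of the unit's housing, 79 mm from the unit's origin along its +y, 35 mm above the counter. Under it a slot 13 mm high above the ledge runs 14 mm deep to the end wall (y = +93 mm). The housing above is 260 mm wide (x), 150 mm tall (lid knobs to 176 mm), 200 mm deep. Axes as unit.
- bowl: Brown paper-board bowl, rim radius 55 mm, 70 mm tall, standing loose on the counter; origin at the centre of its underside. To be left alone.
- jar: Amber glass jar with white cap, radius 32 mm, 90 mm tall, loose; origin at the centre of its underside. To be left alone.
- spoon: Steel spoon 190 mm long lying loose on the counter; origin at its middle, below. To be left alone.
Not all that is in view belongs to the job. Leave any orange or red look-alike of the part that bears plate_mid alone.

How it is judged:
By the outcome, as a careful person would: the job done as asked, in the order asked, and still so for the second after the job is handed in, with the robot touching nothing.
It also fails if it takes over 54 s, if anything falls off the work surface, if the arm or the gripper's body presses on something with over 40 N, if the wrist force passes 120 N, or if a joint passes its speed limit or range.

## Working session

There is one attempt and no reset: what is moved stays moved. The work goes in short steps, Python scripts to look and compute and a tool call to move; the robot and the scene stay as the last step left them, time stands still between calls to the robot, and variables do not carry over. Pictures are saved under pics/ and viewed, and the job is handed in when it is done.

Besides the shell and the picture viewer there is one more tool, called after "Request:" in YAML: its name, and indented under it one key for each argument. drive_tool: Moves the arm, as the interface text tells. Its arguments: {"type":"object","properties":{"steps":{"type":"array"}},"required":["steps"]}

```bash
ls; mkdir -p pics
python3 - <<'E'
from workcell import bot, vision
import cv2,numpy as np
o=bot.get_obs();print(o)
for n in ["scene","top","wrist"]:
    m=vision.camera_model(n)
    p,d=vision.camera(n)
    np.savez(f"pics/{n}0.npz",p=p,d=d,**{k:np.array(v) for k,v in m.items()})
    cv2.imwrite(f"pics/{n}0.png",p[:,:,::-1])
    print(n,m)
E
```

```text
pics
{'clock': 0.0, 'joint_pos': array([1.31899925e+00, 2.41399005e-01, 3.72909072e-03, 1.33522918e+00,
       5.24200457e-06, 1.57082680e+00]), 'joint_vel': array([-4.68359658e-05,  2.01626772e-03,  5.06423167e-05,  1.41790704e-03,
       -7.25294546e-04, -6.91858666e-04]), 'tau': array([ 2.33914689e-04, -3.72321761e+01,  2.52405953e+01,  1.70285994e-02,
        3.90083630e-05,  3.72319050e-06]), 'eef_pos': array([0.12444936, 0.48375977, 0.30302166]), 'tool_rot': array([ 7.90307820e-01,  6.12709103e-01, -8.32504017e-04,  6.42147043e-04]), 'ft_force': array([-0.20607721, -0.31759982, -0.66138566]), 'ft_torque': array([ 0.02742864,  0.00043299, -0.03951628]), 'grip_width': 0.0853331524853562}
scene {'mtx': array([[439.35459353,   0.        , 326.53163031],
       [  0.        , 439.35459353, 248.38539608],
       [  0.        ,   0.        ,   1.        ]]), 'D': array([0.01642715, 0.        , 0.        , 0.        , 0.        ]), 'rvec': array([ 1.64940105,  2.12640842, -0.64478529]), 'tvec': array([ 0.1686067 , -0.35982564,  1.23286258])}
top {'mtx': array([[459.05261838,   0.        , 321.44069322],
       [  0.        , 459.05261838, 233.31402897],
       [  0.        ,   0.        ,   1.        ]]), 'D': array([0.02934097, 0.        , 0.        , 0.        , 0.        ]), 'rvec': array([ 2.15237244, -2.20517648,  0.08252592]), 'tvec': array([-0.03234418,  0.51569453,  0.96104361])}
wrist {'mtx': array([[340.26160195,   0.        , 321.98038224],
       [  0.        , 340.26160195, 244.65257485],
       [  0.        ,   0.        ,   1.        ]]), 'D': array([-0.06025475,  0.        ,  0.        ,  0.        ,  0.        ]), 'rvec': array([-2.29515513, -1.78033657, -0.25255692]), 'tvec': array([-0.49932531, -0.03715282,  0.37946987])}
```

View pics/scene0.png

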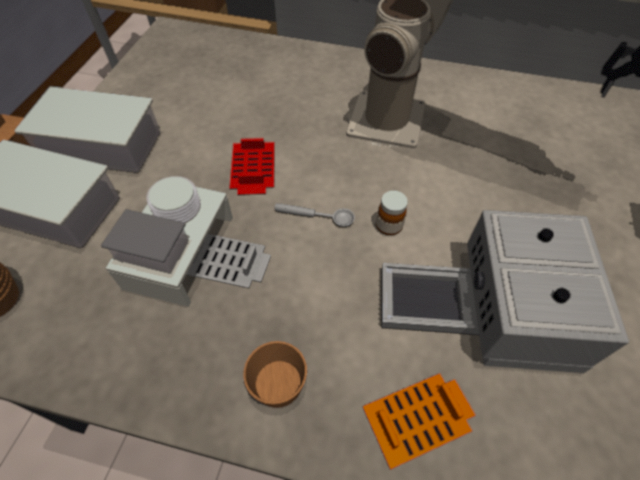

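View pics/top0.png

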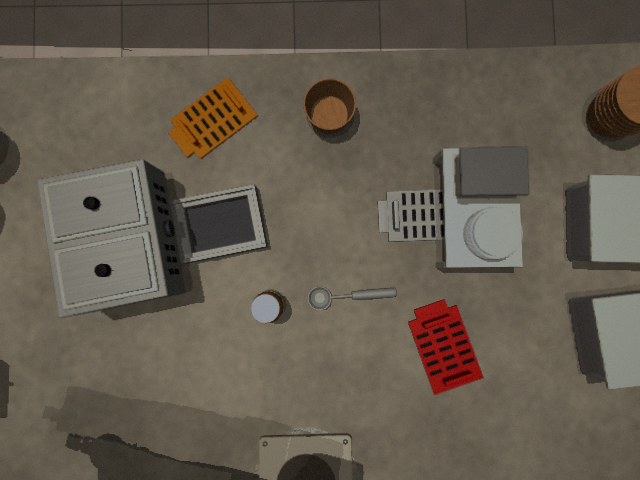

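View pics/wrist0.png

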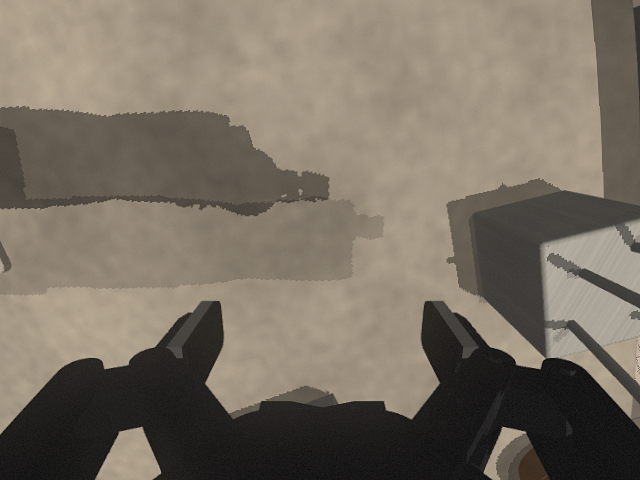

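Candidates for the plate (top view): grey plate at (412,215) sticking out from the white riser, orange look-alike at (213,118), red look-alike at (446,347). I choose the grey one, since it is steel and has its tail under the riser. I'll check it in a crop.

```bash
cat > h.py <<'E'
import numpy as np,cv2
def load(f):
    z=np.load(f);return z
def W2C(z):
    R=cv2.Rodrigues(z['rvec'])[0];return R,z['tvec'].reshape(3)
def pt(z,u,v,depth=None):
    R,t=W2C(z);n=cv2.undistortPoints(np.array([[[u,v]]],float),z['mtx'],z['D'])[0,0]
    if depth is None: depth=z['d'][int(round(v)),int(round(u))]
    return R.T@(np.array([n[0],n[1],1])*depth-t)
def ptz(z,u,v,h):
    R,t=W2C(z);n=cv2.undistortPoints(np.array([[[u,v]]],float),z['mtx'],z['D'])[0,0]
    C=-R.T@t;r=R.T@np.array([n[0],n[1],1]);return C+r*(h-C[2])/r[2]
def proj(z,P):
    return cv2.projectPoints(np.array(P,float).reshape(-1,1,3),z['rvec'],z['tvec'],z['mtx'],z['D'])[0][:,0]
def cloud(z):
    d=z['d'];H,Wd=d.shape;u,v=np.meshgrid(np.arange(Wd),np.arange(H))
    n=cv2.undistortPoints(np.stack([u,v],-1).reshape(-1,1,2).astype(float),z['mtx'],z['D'])[:,0]
    R,t=W2C(z);p=np.c_[n,np.ones(len(n))]*d.reshape(-1,1)
    return ((p-t)@R).reshape(H,Wd,3)
E
python3 - <<'E'
from h import *
np.set_printoptions(precision=4,suppress=True)
t=load('pics/top0.npz');s=load('pics/scene0.npz')
c=cloud(t)
for u,v in [(600,20+80),(350,250),(412,215),(396,215),(383,215),(480,210),(485,170),(100,200),(220,225),(255,220)]:
    print((u,v),c[v,u])
cs=cloud(s)
for u,v in [(330,150),(225,255),(250,262)]: print('s',(u,v),cs[v,u])
for n,z,(x0,y0,x1,y1) in [('a',t,(360,130,550,290)),('b',t,(150,150,290,290)),('c',s,(100,180,300,320)),('d',s,(360,240,520,370))]:
    k=4
    cv2.imwrite(f'pics/crop_{n}.png',cv2.resize(z['p'][y0:y1,x0:x1,::-1],None,fx=k,fy=k,interpolation=cv2.INTER_CUBIC))
E
```

```text
(600, 100) [ 0.7712 -0.6226  0.0672]
(350, 250) [ 0.4784 -0.1059  0.0024]
(412, 215) [ 0.5506 -0.2418  0.0091]
(396, 215) [ 0.5486 -0.2032  0.0339]
(383, 215) [ 0.5529 -0.1799  0.0035]
(480, 210) [ 0.5484 -0.3619  0.0861]
(485, 170) [ 0.6167 -0.3551  0.1437]
(100, 200) [0.5747 0.3592 0.1608]
(220, 225) [0.5396 0.1755 0.0041]
(255, 220) [0.5462 0.096  0.026 ]
s (330, 150) [ 0.1594 -0.1243  0.0018]
s (225, 255) [ 0.5426 -0.2665  0.0062]
s (250, 262) [ 0.5589 -0.1997  0.0289]
```

View pics/crop_a.png

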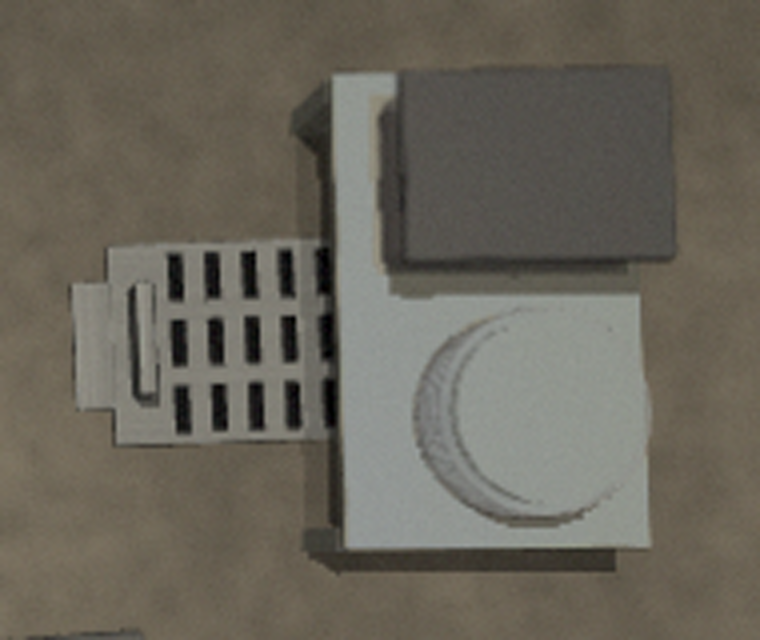

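View pics/crop_b.png

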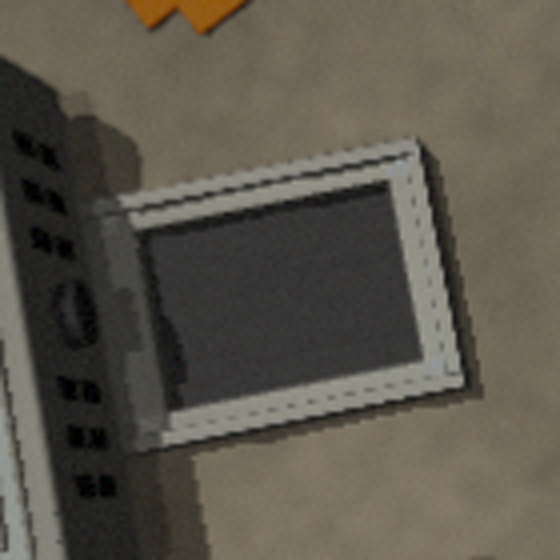

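View pics/crop_c.png

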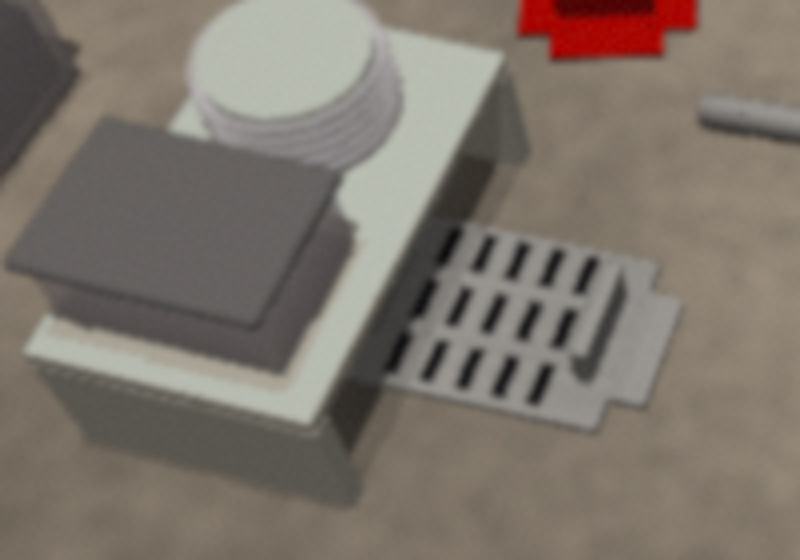

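View pics/crop_d.png

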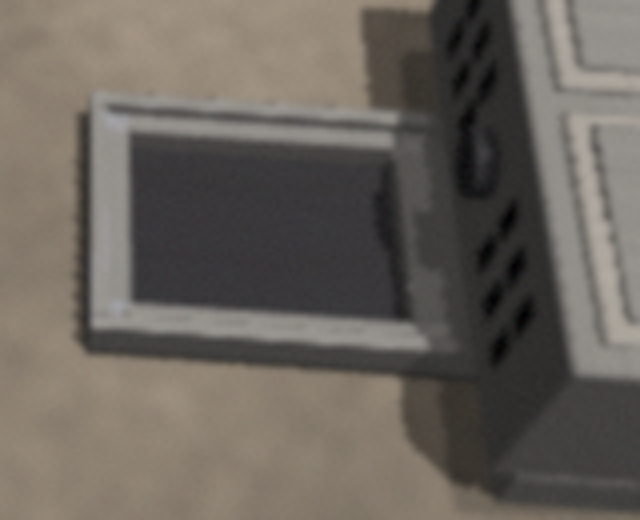

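The crops confirm it. The grey steel plate has its nose at top (379,217) and its tab at (396,215), with the tail under the riser. The unit's recess is at top (222,222). Next I fit poses from both views.

```bash
cat > fit.py <<'E'
from h import *
from scipy.optimize import least_squares
np.set_printoptions(precision=4,suppress=True)
def fit(obs,x0,freez=False):
    # obs: list of (cam, off, k, [(cx,cy,x,y,z)...])
    def res(p,z=True):
        r=[]
        for cam,off,k,L in obs:
            for cx,cy,x,y,h in L:
                c,s=np.cos(p[2]),np.sin(p[2])
                P=[p[0]+c*x-s*y,p[1]+s*x+c*y,h+p[3]]
                q=proj(cam,[P])[0]
                r+=list(q-(np.array([cx,cy])+.5)/k+.5-np.array(off))
        return np.array(r)
    o=least_squares(res,x0,loss='soft_l1');return o.x,res(o.x).reshape(-1,2)
E
python3 - <<'E'
from fit import *
t=load('pics/top0.npz');s=load('pics/scene0.npz')
A=(360,130);B=(150,150);C=(100,180);D=(360,240)
m=1e-3
def L(*a): return [(q[0],q[1],q[2]*m,q[3]*m,q[4]*m) for q in a]
pt_=L((72,283,35,90,6),(80,410,-35,90,6),(107,247,55,70,6),(115,445,-55,70,6))
ps_=L((680,298,-35,90,6),(640,408,35,90,6),(655,262,-55,70,6),(600,432,55,70,6))
ut=L((415,140,68,-101,31),(465,383,-68,-101,31),(388,182,50,-81,22),(422,360,-50,-81,22),(147,232,50,58,22),(175,410,-50,58,22))
us=L((93,95,-68,-101,31),(90,335,68,-101,31),(133,135,-50,-81,22),(133,303,50,-81,22),(390,150,-50,58,22),(410,325,50,58,22))
rt=L((333,73,120,75,87),(345,548,-120,75,87),(650,548,-120,-75,87))
rs=L((312,422,120,75,87),(500,55,-120,75,87),(25,350,120,-75,87))
for n,a,b,x0 in [('plate',pt_,ps_,[.55,-.27,0,0]),('unit',ut,us,[.52,.17,.2,0]),('riser',rt,rs,[.54,-.36,0,0])]:
    for nm,ob in [('both',[(t,A if n!='unit' else B,4,a),(s,C if n!='unit' else D,4,b)])]:
        x,r=fit(ob,x0);print(n,nm,x,np.degrees(x[2]));print(r.round(1).tolist())
c=cloud(t)
for u,v,n in [(330,105,'bowl'),(266,307,'jar'),(320,298,'spoonbowl'),(375,294,'spoonhandle'),(395,293,'end')]: print(n,c[v,u])
E
```

```text
plate both [ 0.5531 -0.2606  0.0333 -0.0012] 1.9054618199473086
[[0.2, -0.0], [0.3, 0.2], [-0.0, -0.6], [1.4, 0.1], [0.6, 0.3], [1.2, -0.3], [0.8, 0.3], [-0.8, -0.0]]
unit both [ 0.5387  0.1837  0.181  -0.0043] 10.371549497555117
[[0.8, -0.7], [0.7, 0.7], [0.7, -0.4], [1.1, 0.3], [-2.6, 0.1], [-1.1, 1.1], [-0.3, -0.0], [0.9, -1.1], [-1.3, 0.1], [-0.4, 1.2], [0.7, 0.5], [1.0, 0.4]]
riser both [ 0.555  -0.3661 -0.0178 -0.0001] -1.0200604030220113
[[-0.2, -0.1], [0.0, 0.6], [0.6, 0.2], [-0.2, 0.7], [2.2, -0.3], [-0.5, 0.4]]
bowl [ 0.802  -0.0707  0.0015]
jar [0.367  0.0671 0.0897]
spoonbowl [ 0.3769 -0.0384  0.0066]
spoonhandle [ 0.3835 -0.1546  0.0224]
end [ 0.3846 -0.1969  0.0217]
```

```bash
cat > plan.py <<'E'
from h import *
from scipy.spatial.transform import Rotation as R
np.set_printoptions(precision=4,suppress=True)
def tool(yaw,pitch=0):
    """yaw: heading (deg) of plate x axis vs world x; tool x along plate y, tool y along plate x, z down; pitch>0 nose down"""
    base=np.array([[0,1,0],[1,0,0],[0,0,-1]],float)
    return R.from_euler('z',yaw,degrees=True)*R.from_euler('x',-pitch,degrees=True)*R.from_matrix(base)
def plan(p0,r0,p1,r1,n,nr=None,g=-1):
    nr=nr or n
    dp=(np.array(p1)-p0)/n; w=(r0.inv()*r1).as_rotvec(degrees=True)
    r=r0
    for i in range(n):
        sh=r.inv().apply(dp); tw=w/nr if i<nr else w*0
        print(i,np.round(sh,4).tolist(),np.round(tw,2).tolist())
        r=r*R.from_rotvec(tw,degrees=True)
def cur():
    from workcell import bot
    o=bot.get_obs();return o['eef_pos'],R.from_quat(o['tool_rot']),o
def delta(p1,r1):
    p,r,o=cur()
    print('clk',o['clock'],'p',p,'F',o['ft_force'],'w',o['grip_width'])
    print('d tool mm',1000*r.inv().apply(np.array(p1)-p),'rot',(r.inv()*r1).as_rotvec(degrees=True))
E
python3 - <<'E'
from plan import *
p,r,o=cur()
plan(p,r,[.551,-.2056,.24],tool(1.9),20,4)
E
```

```text
0 [-0.0281, 0.0292, 0.0032] [-0.0, 0.02, -4.08]
1 [-0.0301, 0.0272, 0.0032] [-0.0, 0.02, -4.08]
2 [-0.0319, 0.025, 0.0032] [-0.0, 0.02, -4.08]
3 [-0.0336, 0.0226, 0.0032] [-0.0, 0.02, -4.08]
4 [-0.0352, 0.0202, 0.0032] [-0.0, 0.0, -0.0]
5 [-0.0352, 0.0202, 0.0032] [-0.0, 0.0, -0.0]
6 [-0.0352, 0.0202, 0.0032] [-0.0, 0.0, -0.0]
7 [-0.0352, 0.0202, 0.0032] [-0.0, 0.0, -0.0]
8 [-0.0352, 0.0202, 0.0032] [-0.0, 0.0, -0.0]
9 [-0.0352, 0.0202, 0.0032] [-0.0, 0.0, -0.0]
10 [-0.0352, 0.0202, 0.0032] [-0.0, 0.0, -0.0]
11 [-0.0352, 0.0202, 0.0032] [-0.0, 0.0, -0.0]
12 [-0.0352, 0.0202, 0.0032] [-0.0, 0.0, -0.0]
13 [-0.0352, 0.0202, 0.0032] [-0.0, 0.0, -0.0]
14 [-0.0352, 0.0202, 0.0032] [-0.0, 0.0, -0.0]
15 [-0.0352, 0.0202, 0.0032] [-0.0, 0.0, -0.0]
16 [-0.0352, 0.0202, 0.0032] [-0.0, 0.0, -0.0]
17 [-0.0352, 0.0202, 0.0032] [-0.0, 0.0, -0.0]
18 [-0.0352, 0.0202, 0.0032] [-0.0, 0.0, -0.0]
19 [-0.0352, 0.0202, 0.0032] [-0.0, 0.0, -0.0]
```

Request:
drive_tool:
  steps: [-0.028,0.029,0,0,0,-4.1,-1,-0.03,0.027,0,0,0,-4.1,-1,-0.032,0.025,0,0,0,-4.1,-1,-0.0335,0.0225,0,0,0,-4.1,-1,-0.035,0.02,0.003,0,0,0,-1,-0.035,0.02,0.003,0,0,0,-1,-0.035,0.02,0.003,0,0,0,-1,-0.035,0.02,0.003,0,0,0,-1]

```text
clock: 0.82
eef_pos: [0.2946, 0.2077, 0.2918]
tool_rot: [0.695, 0.719, 0.0, 0.0]
ft_force: [0.4, -0.6, 0.5]
grip_width: 0.0851
```

Request:
drive_tool:
  steps: [-0.035,0.02,0.003,0,0,0,-1,-0.035,0.02,0.003,0,0,0,-1,-0.035,0.02,0.003,0,0,0,-1,-0.035,0.02,0.003,0,0,0,-1,-0.035,0.02,0.003,0,0,0,-1,-0.035,0.02,0.003,0,0,0,-1,-0.035,0.02,0.003,0,0,0,-1,-0.035,0.02,0.003,0,0,0,-1]

```text
clock: 1.48
eef_pos: [0.4643, -0.0669, 0.2676]
tool_rot: [0.695, 0.719, 0.0, -0.0]
ft_force: [1.3, 0.5, 1.4]
grip_width: 0.0854
```

Run:
```python
from plan import *
from workcell import vision
for n in ['wrist']:
    m=vision.camera_model(n);p,d=vision.camera(n)
    np.savez(f"pics/{n}1.npz",p=p,d=d,**{k:np.array(v) for k,v in m.items()});cv2.imwrite(f"pics/{n}1.png",p[:,:,::-1])
delta([.551,-.2056,.24],tool(1.9))
```

```text
clk 1.5333 p [ 0.468  -0.0722  0.2668] F [ 5.5186 -4.7305 -0.3042] w 0.08553632232737816
d tool mm [-135.5997   79.1311   27.669 ] rot [ 0.1583  0.2891 -0.2795]
```

View pics/wrist1.png

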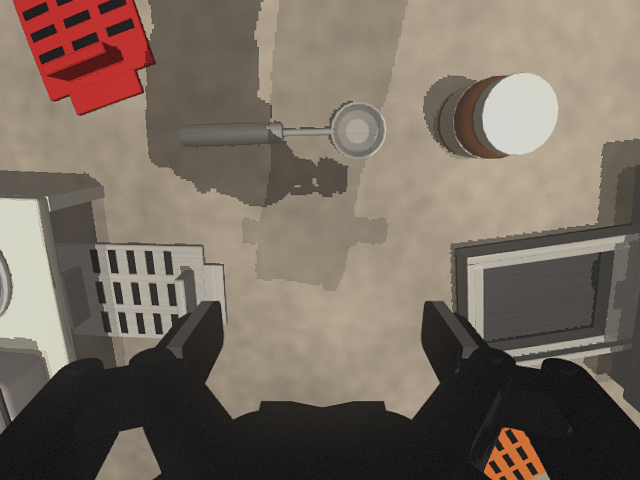

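The wrist view shows the grey plate and its tab at (185,285), the spoon at (290,130), the jar at (520,115) and the pan at (545,295). I continue to above the tab.

Request:
drive_tool:
  steps: [-0.027,0.016,0.0055,0,0,0,-1,-0.027,0.016,0.0055,0,0,0,-1,-0.027,0.016,0.0055,0,0,0,-1,-0.027,0.0155,0.0055,0,0,0,-1,-0.0265,0.0155,0.0055,0,0,-0.3,-1,0,0,0,0,0,0,-1,0,0,0,0,0,0,-1]

```text
clock: 2.12
eef_pos: [0.5472, -0.1974, 0.2388]
tool_rot: [0.694, 0.72, -0.0, -0.001]
ft_force: [-0.9, -0.7, -0.1]
grip_width: 0.0855
```

Run:
```python
from plan import *
from workcell import vision
for n in ['wrist']:
    m=vision.camera_model(n);p,d=vision.camera(n)
    np.savez(f"pics/{n}2.npz",p=p,d=d,**{k:np.array(v) for k,v in m.items()});cv2.imwrite(f"pics/{n}2.png",p[:,:,::-1])
delta([.551,-.2056,.24],tool(1.9))
z=load('pics/wrist2.npz');t=load('pics/top0.npz')
# predicted plate points
R_=R.from_euler('z',1.9,degrees=True)
for P in [(35,90,6),(-35,90,6),(55,70,6),(-55,70,6),(30,50,36),(30,60,36),(-30,60,36),(-30,50,36)]:
    Q=R_.apply(np.array(P)*1e-3)+[.5531,-.2606,0];print(P,proj(z,Q)[0])
```

```text
clk 2.1667 p [ 0.5469 -0.1964  0.2394] F [-1.4042  0.1696 -0.412 ] w 0.08564865007534035
d tool mm [-9.3901  3.7731 -0.6107] rot [-0.1263 -0.0735  0.3243]
(35, 90, 6) [349.3197 266.6328]
(-35, 90, 6) [351.3996 192.5342]
(55, 70, 6) [327.9977 286.1122]
(-55, 70, 6) [329.1724 169.5652]
(30, 50, 36) [305.59   272.8641]
(30, 60, 36) [317.2485 272.9127]
(-30, 60, 36) [317.2988 203.3756]
(-30, 50, 36) [304.9384 203.328 ]
```

View pics/wrist2.png

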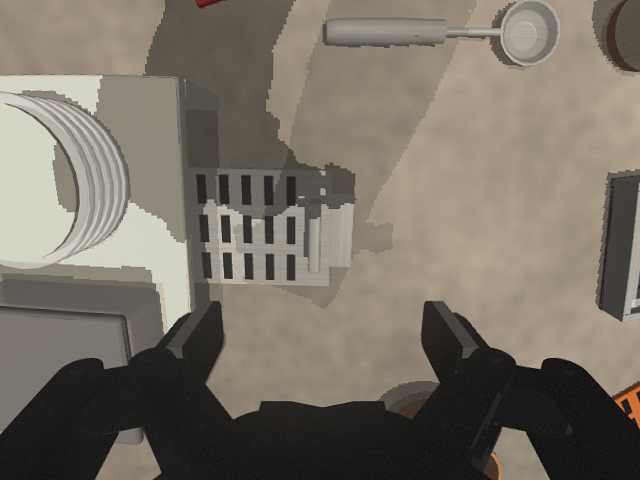

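Run:
```python
from plan import *
z=load('pics/wrist2.npz');t=load('pics/top0.npz')
k=6;x0,y0=270,150
im=cv2.resize(z['p'][y0:y0+150,x0:x0+110,::-1],None,fx=k*.66,fy=k*.66,interpolation=cv2.INTER_CUBIC)
k*=.66
R_=R.from_euler('z',1.9,degrees=True)
for P in [(35,90,6),(-35,90,6),(55,70,6),(-55,70,6),(30,50,36),(30,60,36),(-30,60,36),(-30,50,36)]:
    q=proj(z,R_.apply(np.array(P)*1e-3)+[.5531,-.2606,0])[0]
    cv2.circle(im,tuple(int(v) for v in ((q-[x0,y0]+.5)*k)),3,(0,0,255),1)
cv2.imwrite('pics/c2.png',im)
```

```text
(no output)
```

View pics/c2.png

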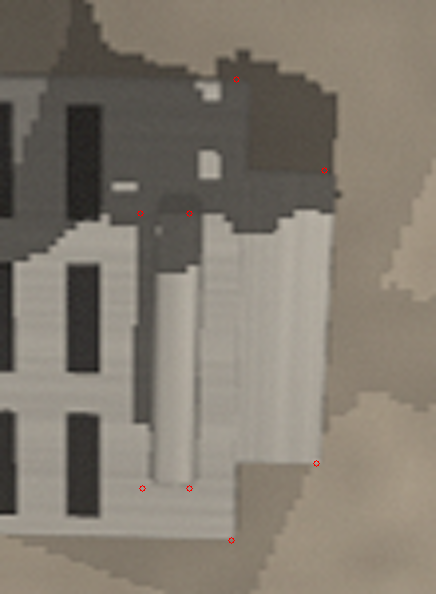

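The projected corners agree with the picture to about 1.5 px. The tab top is at crop (175,380), about 1.5 mm further towards +y than the fit. I descend.

Request:
drive_tool:
  steps: [-0.004,0.002,0.03,0,0,0.3,-1,-0.004,0.002,0.03,0,0,0,-1,0,0,0.03,0,0,0,-1,0,0,0.03,0,0,0,-1,0,0,0.02,0,0,0,-1,0,0,0.015,0,0,0,-1,0,0,0,0,0,0,-1,0,0,0,0,0,0,-1]

```text
clock: 2.83
eef_pos: [0.5509, -0.2029, 0.0854]
tool_rot: [0.694, 0.72, -0.0, -0.001]
ft_force: [0.5, 0.0, -0.2]
grip_width: 0.0853
```

Run:
```python
from plan import *
delta([.551,-.204,.084],tool(1.9))
```

```text
clk 2.8333 p [ 0.5509 -0.2029  0.0854] F [ 0.5437  0.0195 -0.189 ] w 0.0852538029639655
d tool mm [-1.0933  0.0799  1.3972] rot [-0.1033 -0.0527  0.1579]
```

Request:
drive_tool:
  steps: [-0.001,0,0.001,0,0,0,1,0,0,0,0,0,0,1,0,0,0,0,0,0,1,0,0,0,0,0,0,1,0,0,0,0,0,0,1,0,0,0,0,0,0,1,0,0,0,0,0,0,1,0,0,0,0,0,0,1]

```text
clock: 3.5
eef_pos: [0.552, -0.2054, 0.085]
tool_rot: [0.695, 0.719, 0.0, 0.0]
ft_force: [-1.3, 0.5, 5.0]
grip_width: 0.0087
```

Request:
drive_tool:
  steps: [0.01,0,-0.001,0,0,0,1,0.02,0,0,0,0,0,1,0.025,0,0,0,0,0,1,0.025,0,0,0,0,0,1,0.025,0,0,0,0,0,1,0.025,0,0,0,0,0,1,0.015,0,0,0,0,0,1,0,0,0,0,0,0,1]

```text
clock: 4.17
eef_pos: [0.546, -0.0567, 0.085]
tool_rot: [0.693, 0.721, 0.0, -0.001]
ft_force: [-0.8, 1.2, -0.6]
grip_width: 0.0087
```

Run:
```python
from plan import *
from workcell import vision
for n in ['top','scene']:
    m=vision.camera_model(n);p,d=vision.camera(n)
    np.savez(f"pics/{n}3.npz",p=p,d=d,**{k:np.array(v) for k,v in m.items()});cv2.imwrite(f"pics/{n}3.png",p[:,:,::-1])
delta([.551,-.064,.084],tool(1.9))
a=cv2.imread('pics/top3.png')[130:330,280:560];b=cv2.imread('pics/scene3.png')[150:350,150:430]
cv2.imwrite('pics/c3.png',cv2.resize(np.vstack([a,b]),None,fx=1.45,fy=1.45,interpolation=cv2.INTER_CUBIC))
```

```text
clk 4.2667 p [ 0.5463 -0.0593  0.085 ] F [ 0.1285  1.2376 -1.6736] w 0.009213121384463277
d tool mm [-4.8937  4.5141  1.0094] rot [-0.0524 -0.0276  0.1886]
```

View pics/c3.png

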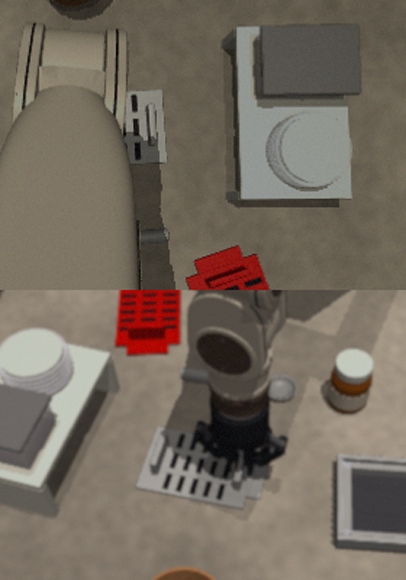

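The plate is fully out from under the riser; its tail tab is at crop (152,125) in the top view. I release it here.

Request:
drive_tool:
  steps: [0,0,0.001,0,0,0,-1,0,0,0,0,0,0,-1,0,0,0,0,0,0,-1,0,0,0,0,0,0,-1,0,0,0,0,0,0,-1,0,0,0,0,0,0,-1,0,0,-0.01,0,0,0,-1,0,0,-0.03,0,0,0,-1]

```text
clock: 4.93
eef_pos: [0.5435, -0.0602, 0.1212]
tool_rot: [0.695, 0.719, -0.003, -0.004]
ft_force: [-0.2, -0.9, -0.5]
grip_width: 0.0855
```

Request:
drive_tool:
  steps: [0,0,-0.04,0,0,0,-1,0,0,-0.04,0,0,0,-1,0,-0.01,-0.04,0,0,0,-1,0.01,-0.03,-0.02,0,0,0,-1,0.01,-0.03,0,0,0,0,-1,0.01,-0.02,0,0,0,0,-1,0,0,0,0,0,0,-1,0,0,0,0,0,0,-1]

```text
clock: 5.6
eef_pos: [0.4551, -0.0333, 0.2657]
tool_rot: [0.695, 0.719, 0.001, 0.001]
ft_force: [0.6, 0.2, -0.3]
grip_width: 0.0855
```

Run:
```python
from plan import *
from workcell import vision
for n in ['wrist','top']:
    m=vision.camera_model(n);p,d=vision.camera(n)
    np.savez(f"pics/{n}4.npz",p=p,d=d,**{k:np.array(v) for k,v in m.items()});cv2.imwrite(f"pics/{n}4.png",p[:,:,::-1])
delta([.551,-.064,.084],tool(1.9))
```

```text
clk 5.7 p [ 0.4566 -0.0337  0.2651] F [ 0.2573 -0.2028 -0.3199] w 0.08530280077838828
d tool mm [-33.4804  92.9967 181.2738] rot [0.1101 0.019  0.0699]
```

View pics/wrist4.png

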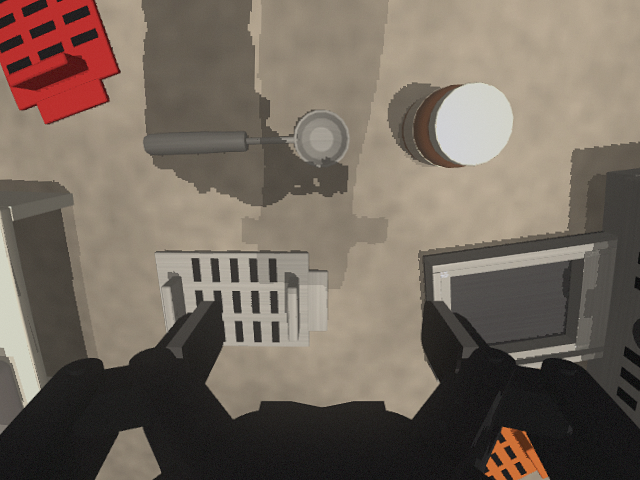

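View pics/top4.png

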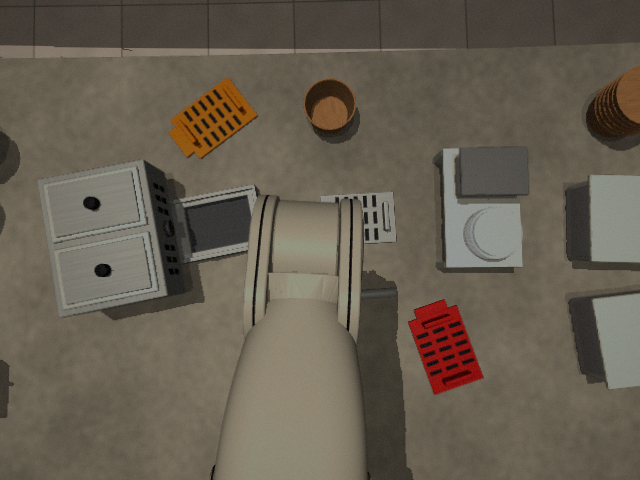

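The wrist view shows the plate free on the counter with its tail tab at (172,300), nose tab at (290,305) and nose end at (327,300). The pan is at (510,300). The spoon and jar have not moved. I shift for a clear view of the pan.

Request:
drive_tool:
  steps: [0.03,0.013,0,0,0,0,-1,0.03,0.013,0,0,0,0,-1,0.03,0.012,0,0,0,0,-1,0.02,0.012,0,0,0,0,-1,0,0,0,0,0,0,-1,0,0,0,0,0,0,-1,0,0,0,0,0,0,-1]

```text
clock: 6.28
eef_pos: [0.5022, 0.0777, 0.2638]
tool_rot: [0.695, 0.719, -0.001, -0.0]
ft_force: [-0.4, -0.1, -0.2]
grip_width: 0.0856
```

Run:
```python
from plan import *
from workcell import vision
for n in ['wrist','top']:
    m=vision.camera_model(n);p,d=vision.camera(n)
    np.savez(f"pics/{n}5.npz",p=p,d=d,**{k:np.array(v) for k,v in m.items()});cv2.imwrite(f"pics/{n}5.png",p[:,:,::-1])
delta([.551,-.064,.084],tool(1.9))
```

```text
clk 6.3833 p [0.5019 0.0772 0.2641] F [0.2843 0.1794 0.0975] w 0.08529453109372956
d tool mm [-142.6345   44.5993  180.1442] rot [-0.046   0.022  -0.0084]
```

View pics/wrist5.png

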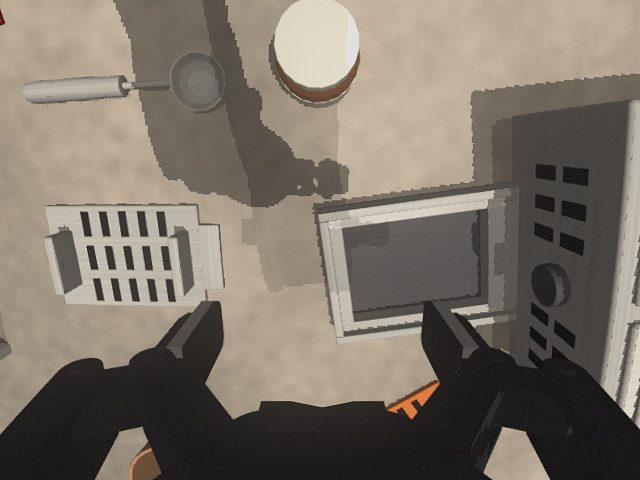

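Run:
```python
import cv2
i=cv2.imread('pics/wrist5.png')
cv2.imwrite('pics/c5u.png',cv2.resize(i[170:350,300:525],None,fx=3.5,fy=3.3,interpolation=cv2.INTER_CUBIC) if 0 else cv2.resize(i[175:350,305:530],None,fx=3.5,fy=3.5,interpolation=cv2.INTER_CUBIC)[:600,:790])
cv2.imwrite('pics/c5p.png',cv2.resize(i[195:315,35:235],None,fx=4,fy=4,interpolation=cv2.INTER_CUBIC))
```

```text
(no output)
```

View pics/c5u.png

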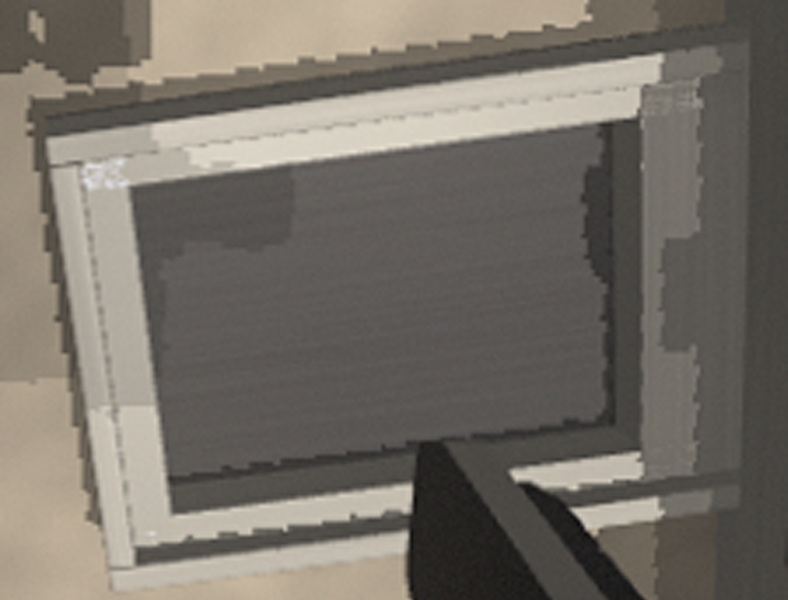

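View pics/c5p.png

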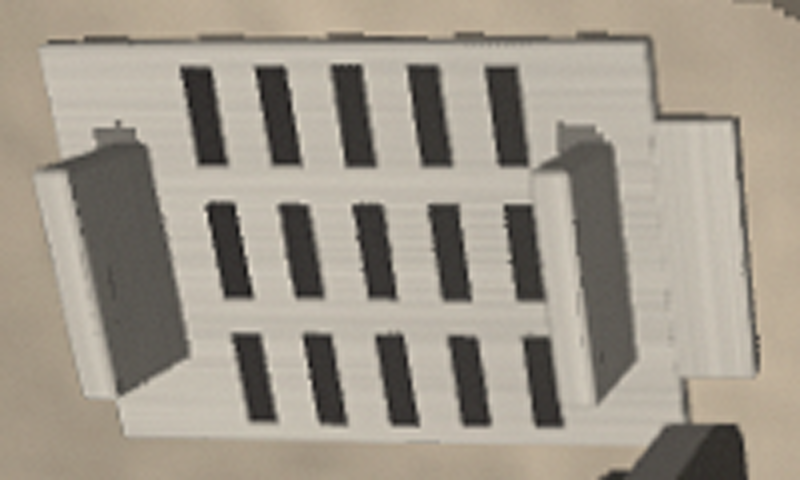

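```bash
cat > f5.py <<'E'
from fit import *
t=load('pics/top0.npz');s=load('pics/scene0.npz');w=load('pics/wrist5.npz')
m=1e-3
def L(*a): return [(q[0],q[1],q[2]*m,q[3]*m,q[4]*m) for q in a]
pl=L((42,45,-55,-90,6),(127,435,55,-90,6),(650,38,-55,70,6),(738,118,-35,90,6),(757,375,35,90,6),(655,118,-35,70,6),(682,378,35,70,6),
(37,170,-30,-73,36),(68,165,-30,-63,36),(87,398,30,-73,36),(117,397,30,-63,36),(533,170,-30,50,36),(567,165,-30,60,36),(565,400,30,50,36),(597,403,30,60,36))
u=L((48,140,-68,-101,31),(115,588,68,-101,31),(132,187,-50,-81,22),(172,513,50,-81,22),(640,120,-50,58,22),(640,450,50,58,22))
ut=L((415,140,68,-101,31),(465,383,-68,-101,31),(388,182,50,-81,22),(422,360,-50,-81,22),(147,232,50,58,22),(175,410,-50,58,22))
us=L((93,95,-68,-101,31),(90,335,68,-101,31),(133,135,-50,-81,22),(133,303,50,-81,22),(390,150,-50,58,22),(410,325,50,58,22))
if __name__=='__main__':
  x,r=fit([(w,(35,195),4,pl)],[.55,-.12,.03,0]);print('plate',x,np.degrees(x[2]));print(r.round(1).tolist())
  for o in ([(w,(305,175),3.5,u)],[(t,(150,150),4,ut)],[(s,(360,240),4,us)],[(w,(305,175),3.5,u),(t,(150,150),4,ut),(s,(360,240),4,us)]):
    x,r=fit(o,[.54,.18,.18,0]);print('unit',x,np.degrees(x[2]));print(r.round(1).tolist())
  c=cloud(w)
  for (a,b) in [(400,215),(330,300),(420,250),(495,270),(400,205),(110,265),(45,260),(180,260)]: print((a,b),c[b,a])
E
python3 f5.py
```

```text
plate [ 0.5475 -0.1145  0.0318 -0.0022] 1.822942286152853
[[-0.2, -0.7], [0.1, -0.0], [-0.4, 0.0], [-0.8, -0.2], [-0.0, 0.2], [0.3, -0.2], [0.1, -0.7], [-0.8, -0.8], [1.0, 0.4], [-0.0, -0.1], [1.7, 0.4], [-1.1, -0.7], [0.9, 0.5], [-1.3, 1.2], [0.7, 0.6]]
unit [ 0.5413  0.1857  0.1738 -0.003 ] 9.955351862609886
[[0.4, -0.3], [-0.1, 0.6], [-0.1, 0.0], [0.3, -0.1], [-0.3, -0.4], [-0.3, 0.2]]
unit [ 0.5427  0.1897  0.1785 -0.0351] 10.22901423354884
[[0.3, 0.3], [-0.4, -0.2], [0.4, 0.2], [0.4, -0.4], [-1.0, 0.2], [0.1, -0.2]]
unit [ 0.5335  0.1842  0.1788 -0.0124] 10.243694717694313
[[-0.1, 0.0], [1.0, -1.8], [-1.1, -0.0], [-0.4, 0.6], [0.2, 0.5], [0.2, -0.1]]
unit [ 0.5404  0.185   0.1757 -0.0017] 10.065866261505802
[[-0.5, -0.8], [-0.5, 0.7], [-0.8, -0.5], [-0.2, -0.1], [-0.3, -1.2], [-0.1, -0.1], [0.2, -1.4], [-0.2, 0.1], [0.1, -1.2], [0.3, -0.3], [-3.4, -1.0], [-2.2, 0.2], [0.5, -0.1], [1.3, -1.0], [-0.5, 0.0], [0.1, 1.3], [1.8, 0.8], [1.8, 0.9]]
(400, 215) [0.4909 0.1505 0.0219]
(330, 300) [0.5753 0.0882 0.0318]
(420, 250) [0.5301 0.1792 0.0029]
(495, 270) [0.5426 0.2512 0.022 ]
(400, 205) [0.4799 0.1472 0.0318]
(110, 265) [ 0.5565 -0.1422  0.0072]
(45, 260) [ 0.5566 -0.2216 -0.0003]
(180, 260) [ 0.5386 -0.0549  0.0337]
```

Run:
```python
from f5 import *
from plan import *
import fit as F
for z in (0.,):
    for nm,o,x0 in (('p',[(w,(35,195),4,pl)],[.55,-.12,.03]),('u',[(w,(305,175),3.5,u)],[.54,.18,.18])):
        def res(q):
            rr=[]
            for cam,off,k,LL in o:
                for cx,cy,x,y,h in LL:
                    c,s_=np.cos(q[2]),np.sin(q[2])
                    rr+=list(proj(cam,[[q[0]+c*x-s_*y,q[1]+s_*x+c*y,h]])[0]-(np.array([cx,cy])+.5)/k+.5-np.array(off))
            return rr
        r_=least_squares(res,x0,loss='soft_l1');print(nm,r_.x,np.degrees(r_.x[2]),np.abs(r_.fun).max())
p,r,o=cur()
plan(p,r,[.5497,-.1825,.20],tool(1.8),8,8)
```

```text
p [ 0.5468 -0.1133  0.032 ] 1.8312752191392025 1.5651455818307909
u [0.5404 0.1851 0.1737] 9.95193329896825 1.4831673881982113
0 [-0.0326, 0.0049, 0.008] [-0.01, 0.0, 0.01]
1 [-0.0326, 0.0049, 0.008] [-0.01, 0.0, 0.01]
2 [-0.0326, 0.0049, 0.008] [-0.01, 0.0, 0.01]
3 [-0.0326, 0.0049, 0.008] [-0.01, 0.0, 0.01]
4 [-0.0326, 0.0049, 0.008] [-0.01, 0.0, 0.01]
5 [-0.0326, 0.0049, 0.008] [-0.01, 0.0, 0.01]
6 [-0.0326, 0.0049, 0.008] [-0.01, 0.0, 0.01]
7 [-0.0326, 0.005, 0.008] [-0.01, 0.0, 0.01]
```

Request:
drive_tool:
  steps: [-0.0325,0.005,0,0,0,0,-1,-0.0325,0.005,0,0,0,0,-1,-0.0325,0.005,0.01,0,0,0,-1,-0.0325,0.005,0.01,0,0,0,-1,-0.0325,0.005,0.01,0,0,0,-1,-0.0325,0.005,0.01,0,0,0,-1,-0.0325,0.005,0.01,0,0,0,-1,-0.0325,0.005,0.01,0,0,0,-1]

```text
clock: 7.05
eef_pos: [0.5502, -0.1832, 0.2042]
tool_rot: [0.696, 0.718, 0.0, 0.0]
ft_force: [0.5, 0.4, 0.9]
grip_width: 0.0852
```

Request:
drive_tool:
  steps: [0,0,0.02,0,0,0,-1,0,0,0.02,0,0,0,-1,0,0,0.01,0,0,0,-1,0,0,0,0,0,0,-1,0,0,0,0,0,0,-1]

```text
clock: 7.47
eef_pos: [0.5503, -0.1806, 0.1543]
tool_rot: [0.695, 0.719, -0.0, -0.001]
ft_force: [0.1, 1.2, -0.4]
grip_width: 0.0858
```

Run:
```python
from plan import *
from workcell import vision
for n in ['top','wrist']:
    m=vision.camera_model(n);p,d=vision.camera(n)
    np.savez(f"pics/{n}6.npz",p=p,d=d,**{k:np.array(v) for k,v in m.items()});cv2.imwrite(f"pics/{n}6.png",p[:,:,::-1])
delta([.5497,-.182,.084],tool(1.8))
```

```text
clk 7.5667 p [ 0.5515 -0.1804  0.1559] F [-0.4727  0.1199 -0.3023] w 0.0856252476404521
d tool mm [-1.4449 -2.0323 71.8536] rot [0.125  0.0471 0.1887]
```

View pics/wrist6.png

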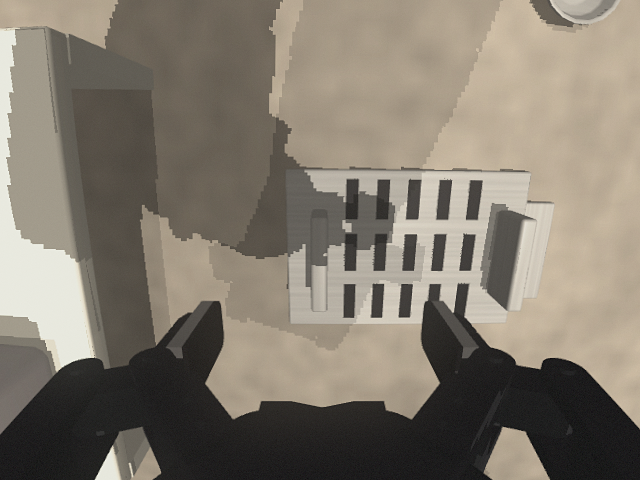

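The tail tab at (319,260) lies centred between the jaws (jaw centre u≈322). I descend and grip.

Request:
drive_tool:
  steps: [-0.001,-0.001,0.02,0,0,0,-1,0,0,0.02,0,0,0,-1,0,0,0.02,0,0,0,-1,0,0,0.011,0,0,0,-1,0,0,0,0,0,0,-1,0,0,0,0,0,0,1,0,0,0,0,0,0,1,0,0,0,0,0,0,1]

```text
clock: 8.23
eef_pos: [0.5511, -0.1817, 0.0851]
tool_rot: [0.695, 0.719, 0.001, 0.001]
ft_force: [-0.5, 0.2, -0.6]
grip_width: 0.0518
```

Request:
drive_tool:
  steps: [0,0,0,0,0,0,1,0,0,0,0,0,0,1,0,0,0,0,0,0,1,0,0,0,0,0,0,1,0,0,0,0,0,0,1]

```text
clock: 8.65
eef_pos: [0.5504, -0.1816, 0.0842]
tool_rot: [0.695, 0.719, 0.0, 0.001]
ft_force: [-1.3, 0.1, 5.3]
grip_width: 0.0087
```

Run:
```python
from plan import *
delta([.5497,-.182,.084],tool(1.8))
```

```text
clk 8.65 p [ 0.5504 -0.1816  0.0842] F [-1.2777  0.0614  5.3433] w 0.008668420354088307
d tool mm [-0.3511 -0.6673  0.1838] rot [0.0777 0.0336 0.1621]
```

```bash
cat > tgt.py <<'E'
from plan import *
U=np.array([.541,.1855,0]);UY=10.0
def tcp(xn,yn,zn,pitch,dyaw=0,off=(0.0,-.158,.084)):
    """TCP pose for nose underside edge at unit (xn,yn,zn) mm"""
    ru=R.from_euler('z',UY,degrees=True)
    rp=R.from_euler('z',UY+dyaw,degrees=True)*R.from_euler('x',-pitch,degrees=True)
    return U+ru.apply(np.array([xn,yn,zn])*1e-3)+rp.apply(off), tool(UY+dyaw,pitch)
E
python3 - <<'E'
from tgt import *
p,r,o=cur()
p1=p+np.array([0,0,.08])
print(tcp(0,40,100,14)[0])
pp,rr=tcp(0,40,100,14)
plan(p1,r,pp,rr,12,8)
E
```

```text
[0.5571 0.0939 0.2197]
0 [0.0229, 0.0014, -0.0046] [-0.11, -1.74, -1.0]
1 [0.0227, 0.0018, -0.0053] [-0.11, -1.74, -1.0]
2 [0.0225, 0.0022, -0.006] [-0.11, -1.74, -1.0]
3 [0.0223, 0.0026, -0.0067] [-0.11, -1.74, -1.0]
4 [0.022, 0.003, -0.0074] [-0.11, -1.74, -1.0]
5 [0.0218, 0.0034, -0.008] [-0.11, -1.74, -1.0]
6 [0.0214, 0.0038, -0.0087] [-0.11, -1.74, -1.0]
7 [0.0211, 0.0042, -0.0093] [-0.11, -1.74, -1.0]
8 [0.0207, 0.0045, -0.0099] [-0.0, -0.0, -0.0]
9 [0.0207, 0.0045, -0.0099] [-0.0, -0.0, -0.0]
10 [0.0207, 0.0045, -0.0099] [-0.0, -0.0, -0.0]
11 [0.0207, 0.0045, -0.0099] [-0.0, -0.0, -0.0]
```

Request:
drive_tool:
  steps: [0,0,-0.003,0,0,0,1,0,0,-0.007,0,0,0,1,0,0,-0.015,0,0,0,1,0,0,-0.02,0,0,0,1,0,0,-0.02,0,0,0,1,0,0,-0.015,0,0,0,1,0,0,0,0,0,0,1]

```text
clock: 9.23
eef_pos: [0.5515, -0.1819, 0.1667]
tool_rot: [0.695, 0.719, 0.001, 0.003]
ft_force: [1.9, -0.5, -2.8]
grip_width: 0.0088
```

Run:
```python
from plan import *
from workcell import vision
for n in ['scene']:
    m=vision.camera_model(n);p,d=vision.camera(n)
    np.savez(f"pics/{n}7.npz",p=p,d=d,**{k:np.array(v) for k,v in m.items()});cv2.imwrite(f"pics/{n}7.png",p[:,:,::-1])
delta([.5497,-.182,.164],tool(1.8))
cv2.imwrite('pics/c7.png',cv2.resize(cv2.imread('pics/scene7.png')[150:350,150:430],None,fx=2.8,fy=2.8))
```

```text
clk 9.2833 p [ 0.5508 -0.1817  0.1649] F [ 0.6538 -0.3563 -3.5075] w 0.008701912566588825
d tool mm [-0.259  -1.0674  0.8642] rot [0.1715 0.0767 0.1742]
```

View pics/c7.png

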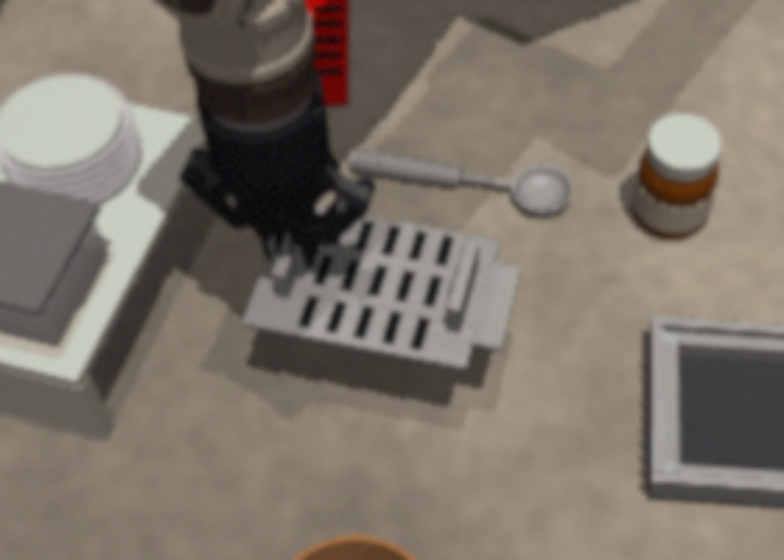

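The plate is lifted level, held by its tail tab. Next I tilt it nose down and carry it to above the pan.

Request:
drive_tool:
  steps: [0.023,0.0015,-0.0045,0,-1.75,-1,1,0.0225,0.002,-0.0055,0,-1.75,-1,1,0.0225,0.002,-0.006,0,-1.75,-1,1,0.022,0.0025,-0.0065,0,-1.75,-1,1,0.022,0.003,-0.0075,0,-1.75,-1,1,0.022,0.0035,-0.008,0,-1.75,-1,1,0.0215,0.004,-0.0085,0,-1.75,-1,1,0.021,0.004,-0.0095,0,-1.75,-1,1]

```text
clock: 9.95
eef_pos: [0.5538, 0.0031, 0.1984]
tool_rot: [0.637, 0.761, -0.086, 0.087]
ft_force: [-0.1, 0.2, -4.4]
grip_width: 0.0089
```

Request:
drive_tool:
  steps: [0.021,0.0045,-0.01,0,0,0,1,0.021,0.0045,-0.01,0,0,0,1,0.021,0.0045,-0.01,0,0,0,1,0.015,0.0045,-0.01,0,0,0,1,0,0,0,0,0,0,1,0,0,0,0,0,0,1,0,0,0,0,0,0,1]

```text
clock: 10.53
eef_pos: [0.5576, 0.0888, 0.2183]
tool_rot: [0.638, 0.761, -0.086, 0.087]
ft_force: [0.2, -0.3, -4.0]
grip_width: 0.0086
```

Run:
```python
from tgt import *
from workcell import vision
for n in ['wrist','scene','top']:
    m=vision.camera_model(n);p,d=vision.camera(n)
    np.savez(f"pics/{n}8.npz",p=p,d=d,**{k:np.array(v) for k,v in m.items()});cv2.imwrite(f"pics/{n}8.png",p[:,:,::-1])
delta(*tcp(0,40,100,14))
cv2.imwrite('pics/c8.png',cv2.resize(cv2.imread('pics/scene8.png')[180:380,320:600],None,fx=2.8,fy=2.8))
```

```text
clk 10.6833 p [0.558  0.0882 0.2191] F [-0.4557  0.0146 -4.8864] w 0.00898401884022881
d tool mm [ 5.5016  0.1169 -2.0402] rot [-1.0955 -0.0322  0.0794]
```

View pics/c8.png

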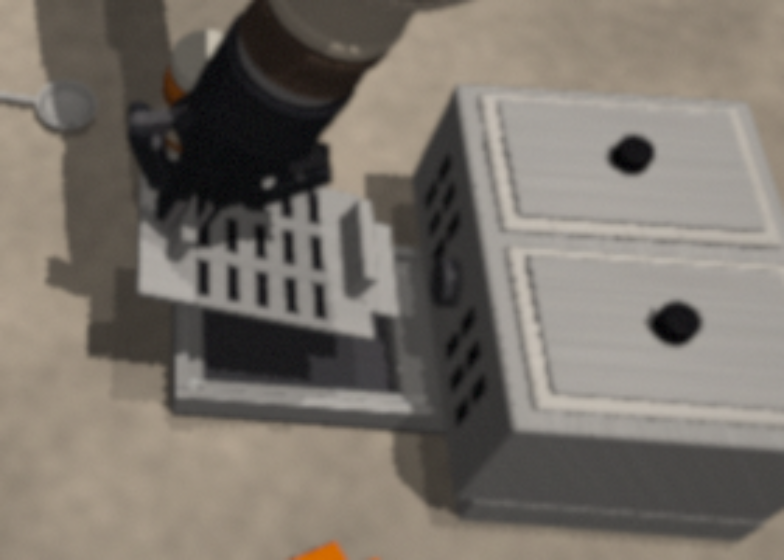

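View pics/wrist8.png

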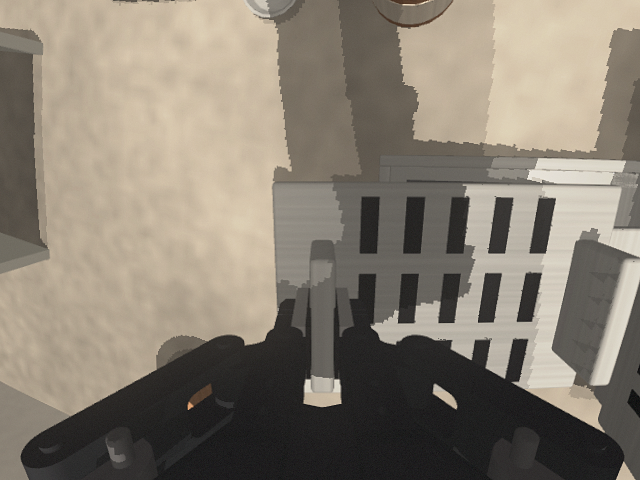

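```bash
cat > ov.py <<'E'
from tgt import *
def overlay(src,out,p,r,box,k,pts=None,base=(0,-.158,.084),show=True):
    z=load(src);im=cv2.resize(z['p'][box[1]:box[3],box[0]:box[2],::-1],None,fx=k,fy=k,interpolation=cv2.INTER_CUBIC)
    # plate rotation from tool: r = Rp * base
    B=R.from_matrix(np.array([[0,1,0],[1,0,0],[0,0,-1]],float))
    Rp=r*B.inv(); N=p-Rp.apply(base)   # nose underside
    out_=[]
    for P in [(-55,-90,6),(55,-90,6),(-55,70,6),(55,70,6),(-35,70,6),(-35,90,6),(35,90,6),(-30,-73,36),(-30,-63,36),(-30,50,36),(-30,60,36),(30,50,36),(30,60,36),(30,-73,36),(30,-63,36)]:
        Q=N+Rp.apply((np.array(P)-[0,90,0])*1e-3);q=proj(z,Q)[0];out_.append((P,q.round(1)))
        cv2.circle(im,tuple(int(v) for v in ((q-box[:2]+.5)*k)),4,(0,0,255),1)
    cv2.imwrite(out,im);return N,Rp,out_
E
python3 - <<'E'
from ov import *
p,r,o=cur()
N,Rp,q=overlay('pics/wrist8.npz','pics/c8w.png',p,r,(260,150,640,440),2.05)
print(N,q)
overlay('pics/scene8.npz','pics/c8s.png',p,r,(340,230,500,350),5)
E
```

```text
[0.5331 0.2189 0.0994] [((-55, -90, 6), array([269.2, 184.4])), ((55, -90, 6), array([278.3, 395.3])), ((-55, 70, 6), array([623. , 188.3])), ((55, 70, 6), array([572.1, 390.6])), ((-35, 70, 6), array([613.6, 230.8])), ((-35, 90, 6), array([650.7, 231.2])), ((35, 90, 6), array([615., 358.])), ((-30, -73, 36), array([305.9, 262.1])), ((-30, -63, 36), array([333.2, 262.2])), ((-30, 50, 36), array([624.3, 261.8])), ((-30, 60, 36), array([646.9, 261.7])), ((30, 50, 36), array([588.1, 390.8])), ((30, 60, 36), array([608.6, 389.7])), ((30, -73, 36), array([307.7, 396.6])), ((30, -63, 36), array([331.5, 396.7]))]
```

View pics/c8w.png

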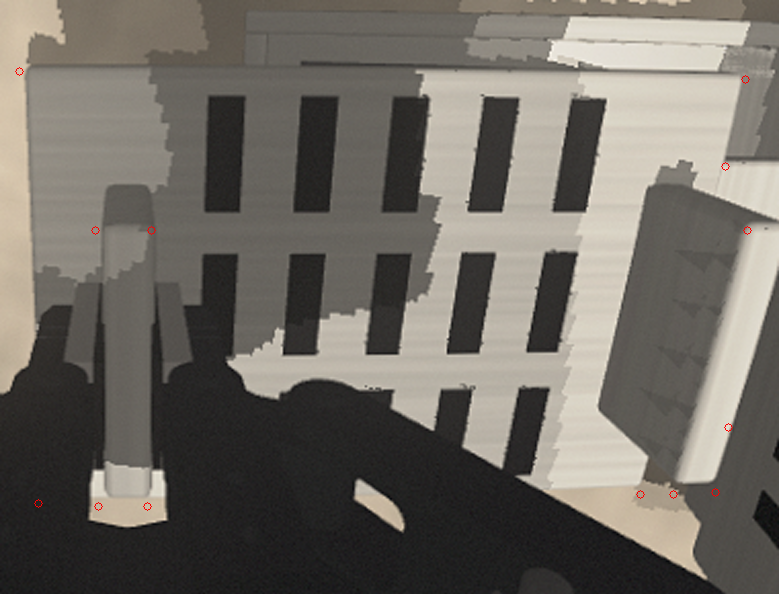

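View pics/c8s.png

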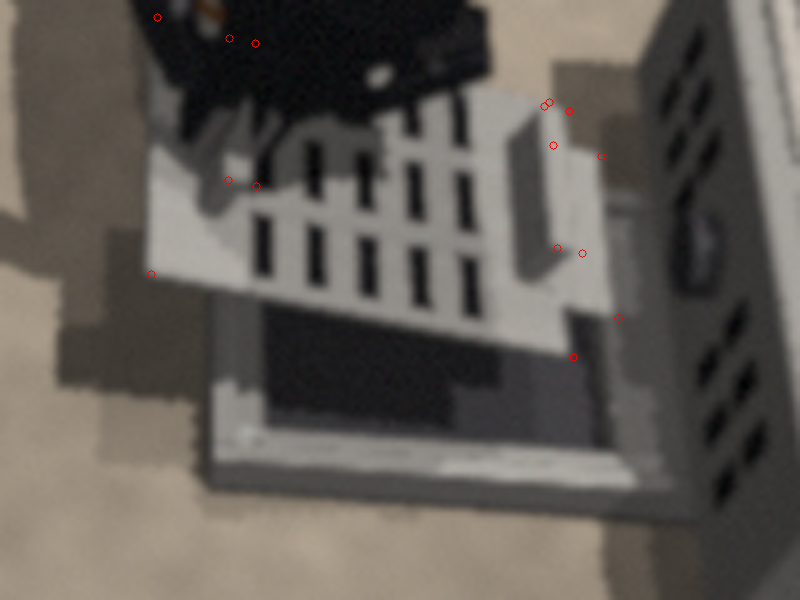

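Run:
```python
from tgt import *
off=(.001,-.158,.084)
p,r,o=cur()
a=tcp(0,64,40,10,off=off);plan(p,r,*a,8,8)
```

```text
0 [0.0047, 0.0003, 0.0077] [-0.14, 0.5, 0.01]
1 [0.0047, 0.0003, 0.0077] [-0.14, 0.5, 0.01]
2 [0.0046, 0.0003, 0.0078] [-0.14, 0.5, 0.01]
3 [0.0045, 0.0002, 0.0078] [-0.14, 0.5, 0.01]
4 [0.0045, 0.0002, 0.0079] [-0.14, 0.5, 0.01]
5 [0.0044, 0.0002, 0.0079] [-0.14, 0.5, 0.01]
6 [0.0043, 0.0002, 0.0079] [-0.14, 0.5, 0.01]
7 [0.0042, 0.0002, 0.008] [-0.14, 0.5, 0.01]
```

Request:
drive_tool:
  steps: [0.0047,0.0003,0.0077,-0.14,0.5,0,1,0.0047,0.0003,0.0077,-0.14,0.5,0,1,0.0046,0.0003,0.0078,-0.14,0.5,0,1,0.0045,0.0002,0.0078,-0.14,0.5,0,1,0.0045,0.0002,0.0079,-0.14,0.5,0,1,0.0044,0.0002,0.0079,-0.14,0.5,0,1,0.0043,0.0002,0.0079,-0.14,0.5,0,1,0.0042,0.0002,0.008,-0.14,0.5,0,1]

```text
clock: 11.35
eef_pos: [0.5559, 0.1113, 0.1501]
tool_rot: [0.64, 0.764, -0.055, 0.067]
ft_force: [0.3, -0.6, -4.5]
grip_width: 0.0086
```

Request:
drive_tool:
  steps: [0,0,0,0,0,0,1,0,0,0,0,0,0,1,0,0,0,0,0,0,1]

```text
clock: 11.6
eef_pos: [0.5563, 0.111, 0.1513]
tool_rot: [0.64, 0.764, -0.055, 0.067]
ft_force: [0.3, 0.1, -3.8]
grip_width: 0.0087
```

Run:
```python
from ov import *
from workcell import vision
p,r,o=cur()
for n in ['wrist','scene','top']:
    m=vision.camera_model(n);pp,d=vision.camera(n)
    np.savez(f"pics/{n}9.npz",p=pp,d=d,**{k:np.array(v) for k,v in m.items()});cv2.imwrite(f"pics/{n}9.png",pp[:,:,::-1])
off=(.001,-.158,.084)
delta(*tcp(0,64,40,10,off=off))
overlay('pics/wrist9.npz','pics/c9w.png',p,r,(260,100,640,400),2.0,base=off)
N,Rp,_=overlay('pics/scene9.npz','pics/c9s.png',p,r,(360,230,520,350),5,base=off)
ru=R.from_euler('z',UY,degrees=True);print('nose in unit',ru.inv().apply(N-U)*1e3)
```

```text
clk 11.75 p [0.5565 0.1111 0.1518] F [-1.1531  0.0017 -4.5013] w 0.008614234934975217
d tool mm [-0.7088 -1.3796  1.7477] rot [ 0.2257 -0.0475  0.085 ]
nose in unit [ 1.1421 65.0763 41.2648]
```

View pics/c9w.png

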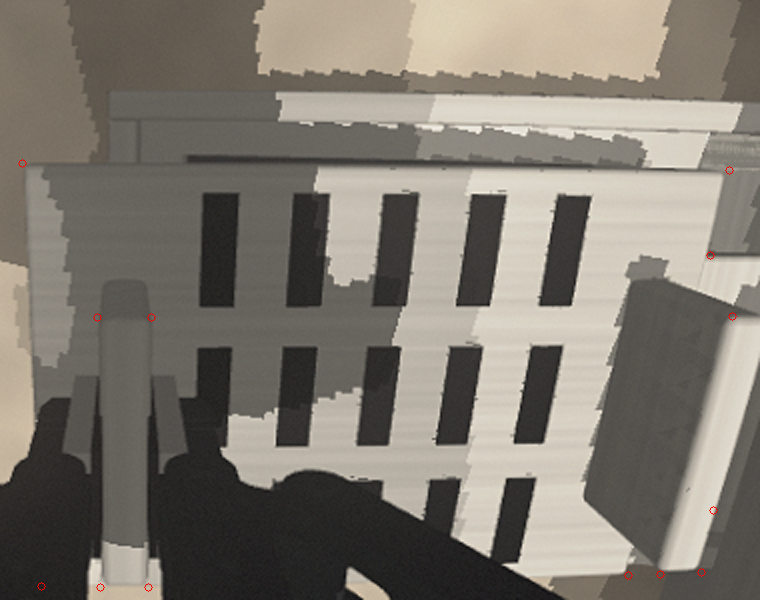

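View pics/c9s.png

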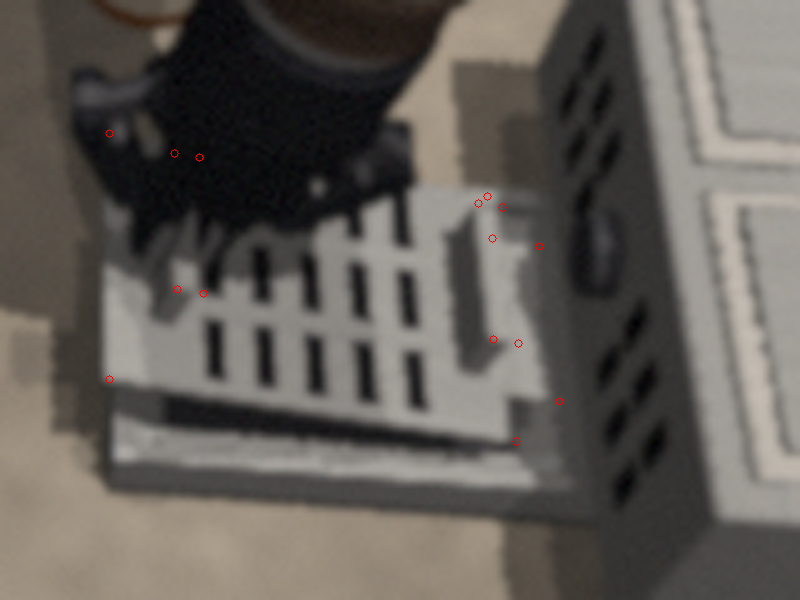

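Run:
```python
from tgt import *
off=(.001,-.158,.084)
p,r,o=cur()
plan(p,r,*tcp(0,68,27,10,off=off),4,4)
ru=R.from_euler('z',UY,degrees=True)
print('1mm down',r.inv().apply([0,0,-1]),'1mm +y',r.inv().apply(ru.apply([0,1,0])))
```

```text
0 [0.0014, -0.0004, 0.0035] [0.06, -0.01, 0.02]
1 [0.0014, -0.0004, 0.0035] [0.06, -0.01, 0.02]
2 [0.0014, -0.0003, 0.0035] [0.06, -0.01, 0.02]
3 [0.0014, -0.0003, 0.0035] [0.06, -0.01, 0.02]
1mm down [ 0.1728 -0.0036  0.9849] 1mm +y [ 0.9849  0.0021 -0.1728]
```

Request:
drive_tool:
  steps: [0.0014,-0.0004,0.0035,0.06,0,0,1,0.0014,-0.0004,0.0035,0.06,0,0,1,0.0014,-0.0003,0.0035,0.06,0,0,1,0.0014,-0.0003,0.0035,0.06,0,0,1,0,0,0,0,0,0,1,0,0,0,0,0,0,1]

```text
clock: 12.25
eef_pos: [0.5538, 0.1138, 0.1358]
tool_rot: [0.64, 0.764, -0.057, 0.066]
ft_force: [-0.0, -0.2, -4.6]
grip_width: 0.009
```

Run:
```python
from tgt import *
delta(*tcp(0,68,27,10,off=(.001,-.158,.084)))
```

```text
clk 12.25 p [0.5538 0.1138 0.1358] F [-0.0365 -0.2101 -4.6208] w 0.009042637028620527
d tool mm [-0.3795  0.8487 -1.3599] rot [-0.1601 -0.0379  0.1195]
```

Request:
drive_tool:
  steps: [0.0002,0,0.001,0,0,0,1,0.0002,0,0.001,0,0,0,1,0,0,0,0,0,0,1]

```text
clock: 12.5
eef_pos: [0.5541, 0.1138, 0.1342]
tool_rot: [0.64, 0.764, -0.056, 0.066]
ft_force: [-0.6, -0.2, -4.5]
grip_width: 0.0088
```

Request:
drive_tool:
  steps: [0.0002,0,0.001,0,0,0,1,0,0,0,0,0,0,1]

```text
clock: 12.67
eef_pos: [0.5541, 0.1138, 0.1332]
tool_rot: [0.64, 0.764, -0.056, 0.066]
ft_force: [-1.2, 0.0, -4.3]
grip_width: 0.0086
```

Request:
drive_tool:
  steps: [0.0002,0,0.001,0,0,0,1,0,0,0,0,0,0,1]

```text
clock: 12.83
eef_pos: [0.5542, 0.1139, 0.1323]
tool_rot: [0.64, 0.764, -0.056, 0.066]
ft_force: [1.2, -0.7, -1.7]
grip_width: 0.009
```

Nose contact registered at the modelled ledge height (22.4 mm against 22). I raise it 2 mm and slide under the lip.

Request:
drive_tool:
  steps: [-0.0004,0,-0.002,0,0,0,1,0.004,0,-0.0007,0,0,0,1,0.004,0,-0.0007,0,0,0,1,0.004,0,-0.0007,0,0,0,1,0.003,0,-0.0005,0,0,0,1,0,0,0,0,0,0,1]

```text
clock: 13.33
eef_pos: [0.5513, 0.1298, 0.1342]
tool_rot: [0.639, 0.764, -0.056, 0.066]
ft_force: [-0.0, 0.1, -4.6]
grip_width: 0.0091
```

Run:
```python
from ov import *
from workcell import vision
p,r,o=cur()
for n in ['wrist','scene']:
    m=vision.camera_model(n);pp,d=vision.camera(n)
    np.savez(f"pics/{n}10.npz",p=pp,d=d,**{k:np.array(v) for k,v in m.items()});cv2.imwrite(f"pics/{n}10.png",pp[:,:,::-1])
off=(.001,-.158,.084)
delta(*tcp(0,84,24,10,off=off))
overlay('pics/wrist10.npz','pics/c10w.png',p,r,(260,100,640,400),2.0,base=off)
overlay('pics/scene10.npz','pics/c10s.png',p,r,(360,230,520,350),5,base=off)
```

```text
clk 13.4333 p [0.5514 0.1291 0.1342] F [ 0.4027 -1.0697 -4.3909] w 0.00882135096623181
d tool mm [ 0.2965  0.5891 -0.0486] rot [-0.0976 -0.0358  0.1404]
```

View pics/c10w.png

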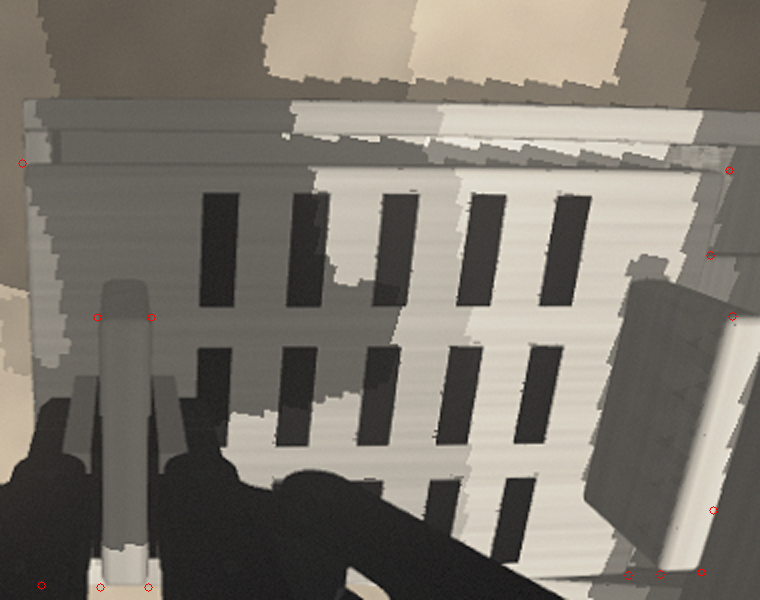

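View pics/c10s.png

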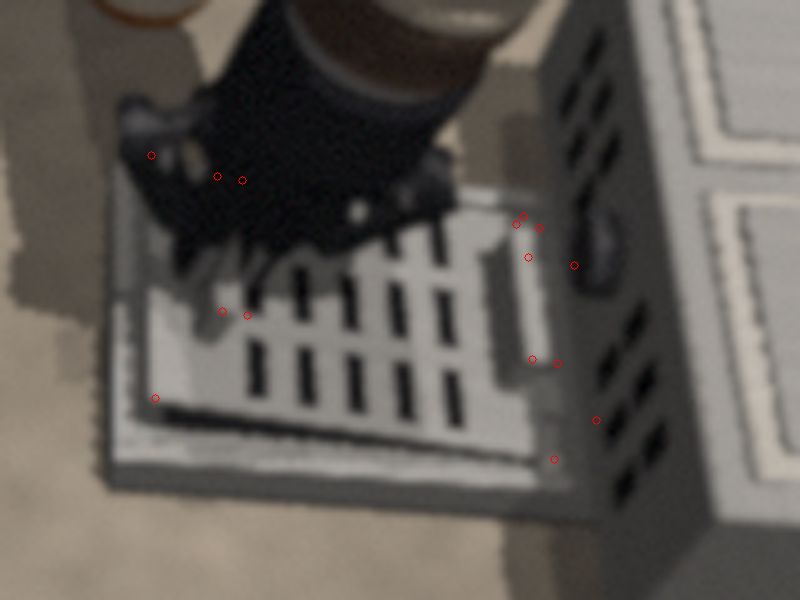

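The nose now reaches under the lip, and the plate's edges lie parallel to the rims. I feel for the end wall.

Request:
drive_tool:
  steps: [0.0015,0.0003,-0.0003,0,0,0,1,0.0015,0.0003,-0.0003,0,0,0,1,0.0015,0,-0.0003,0,0,0,1,0,0,0,0,0,0,1]

```text
clock: 13.77
eef_pos: [0.5512, 0.1337, 0.1343]
tool_rot: [0.64, 0.764, -0.056, 0.066]
ft_force: [1.1, -0.2, -5.0]
grip_width: 0.0087
```

Request:
drive_tool:
  steps: [0.0015,0,-0.0003,0,0,0,1,0,0,0,0,0,0,1]

```text
clock: 13.93
eef_pos: [0.5509, 0.1351, 0.1344]
tool_rot: [0.64, 0.764, -0.056, 0.066]
ft_force: [0.1, -0.6, -4.3]
grip_width: 0.0088
```

Request:
drive_tool:
  steps: [0.0015,0,-0.0003,0,0,0,1,0,0,0,0,0,0,1]

```text
clock: 14.1
eef_pos: [0.5507, 0.1365, 0.1344]
tool_rot: [0.64, 0.764, -0.057, 0.066]
ft_force: [-0.8, -1.1, -4.8]
grip_width: 0.0087
```

Request:
drive_tool:
  steps: [0.0015,0,-0.0003,0,0,0,1,0,0,0,0,0,0,1]

```text
clock: 14.27
eef_pos: [0.5506, 0.137, 0.1347]
tool_rot: [0.64, 0.763, -0.057, 0.067]
ft_force: [0.9, -5.0, -2.6]
grip_width: 0.009
```

Request:
drive_tool:
  steps: [0.001,0,-0.0002,0,0,0,1,0,0,0,0,0,0,1]

```text
clock: 14.43
eef_pos: [0.5506, 0.1372, 0.1349]
tool_rot: [0.64, 0.763, -0.058, 0.068]
ft_force: [0.1, -7.6, -2.1]
grip_width: 0.009
```

End wall found with the nose at about 92 mm in my model, against 93 nominal. I back off about 2.3 mm and compute the lowering of the tail.

Run:
```python
from tgt import *
off=(.001,-.158,.084)
p,r,o=cur()
delta(*tcp(0,92,24,10,off=off))
# assume commanded pose = ideal contact +1.5mm ; plan from ideal
a=tcp(0,89.6,24,10,off=off); delta(*a)
b=tcp(0,89.6,23.5,5,off=off);c=tcp(0,89.6,22.8,0,off=off)
plan(*a,*b,4);plan(*b,*c,4)
```

```text
clk 14.4333 p [0.5506 0.1372 0.1349] F [ 0.0607 -7.6279 -2.1204] w 0.008972890707997472
d tool mm [ 0.3634 -0.0582  0.7271] rot [-0.0868  0.2031  0.0299]
clk 14.4333 p [0.5506 0.1372 0.1349] F [ 0.0607 -7.6279 -2.1204] w 0.008972890707997472
d tool mm [-1.9987 -0.0588  1.1523] rot [-0.0868  0.2031  0.0299]
0 [-0.0017, 0.0, 0.0036] [0.0, 1.25, 0.0]
1 [-0.0017, 0.0, 0.0036] [0.0, 1.25, 0.0]
2 [-0.0018, 0.0, 0.0036] [0.0, 1.25, 0.0]
3 [-0.0019, 0.0, 0.0035] [0.0, 1.25, 0.0]
0 [-0.0017, -0.0, 0.0037] [-0.0, 1.25, -0.0]
1 [-0.0017, -0.0, 0.0037] [-0.0, 1.25, -0.0]
2 [-0.0018, -0.0, 0.0036] [-0.0, 1.25, -0.0]
3 [-0.0019, -0.0, 0.0036] [-0.0, 1.25, -0.0]
```

Request:
drive_tool:
  steps: [-0.0035,0,0.0006,0,0,0,1,0,0,0,0,0,0,1,0,0,0,0,0,0,1]

```text
clock: 14.68
eef_pos: [0.5508, 0.1357, 0.1344]
tool_rot: [0.64, 0.764, -0.056, 0.065]
ft_force: [-0.6, -0.4, -4.4]
grip_width: 0.0086
```

Run:
```python
from tgt import *
off=(.001,-.158,.084)
delta(*tcp(0,89.6,24,10,off=off))
```

```text
clk 14.6833 p [0.5508 0.1357 0.1344] F [-0.5716 -0.4415 -4.4438] w 0.00864143257616271
d tool mm [-0.663   0.0003  0.3211] rot [-0.1053 -0.1246  0.0974]
```

Request:
drive_tool:
  steps: [-0.0022,0,0.0036,0,1.25,0,1,-0.0017,0,0.0036,0,1.25,0,1,-0.0018,0,0.0036,0,1.25,0,1,-0.0019,0,0.0035,0,1.25,0,1,0,0,0,0,0,0,1]

```text
clock: 15.1
eef_pos: [0.5521, 0.1247, 0.1204]
tool_rot: [0.642, 0.765, -0.029, 0.032]
ft_force: [-0.2, -0.6, -3.5]
grip_width: 0.0086
```

Run:
```python
from tgt import *
off=(.001,-.158,.084)
delta(*tcp(0,89.6,23.5,5,off=off))
```

```text
clk 15.1 p [0.5521 0.1247 0.1204] F [-0.234  -0.5588 -3.5247] w 0.008604947102465985
d tool mm [ 1.3145  0.6211 -0.6288] rot [-0.2104 -0.0932 -0.0027]
```

Request:
drive_tool:
  steps: [-0.001,0.0003,0.0034,0,1.25,0,1,-0.0013,0.0002,0.0036,0,1.25,0,1,-0.0018,0,0.0034,0,1.25,0,1,-0.0019,0,0.0034,0,1.25,0,1,0,0,0,0,0,0,1,0,0,0,0,0,0,1]

```text
clock: 15.6
eef_pos: [0.554, 0.1189, 0.1075]
tool_rot: [0.643, 0.766, -0.001, -0.001]
ft_force: [0.2, 0.2, -4.8]
grip_width: 0.009
```

Run:
```python
from ov import *
from workcell import vision
p,r,o=cur()
for n in ['wrist','scene']:
    m=vision.camera_model(n);pp,d=vision.camera(n)
    np.savez(f"pics/{n}11.npz",p=pp,d=d,**{k:np.array(v) for k,v in m.items()});cv2.imwrite(f"pics/{n}11.png",pp[:,:,::-1])
off=(.001,-.158,.084)
delta(*tcp(0,89.6,22.0,0,off=off))
overlay('pics/wrist11.npz','pics/c11w.png',p,r,(260,100,640,400),2.0,base=off)
overlay('pics/scene11.npz','pics/c11s.png',p,r,(360,230,520,350),5,base=off)
```

```text
clk 15.7 p [0.5543 0.1195 0.108 ] F [-0.2334 -0.479  -4.0916] w 0.008728702344699428
d tool mm [-1.1278 -0.6196  1.9963] rot [-0.1016 -0.0484  0.0807]
```

View pics/c11w.png

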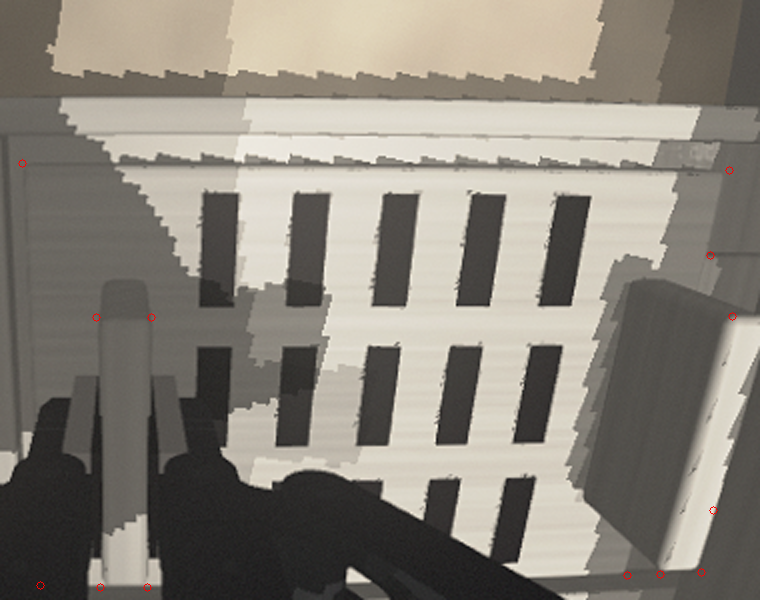

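View pics/c11s.png

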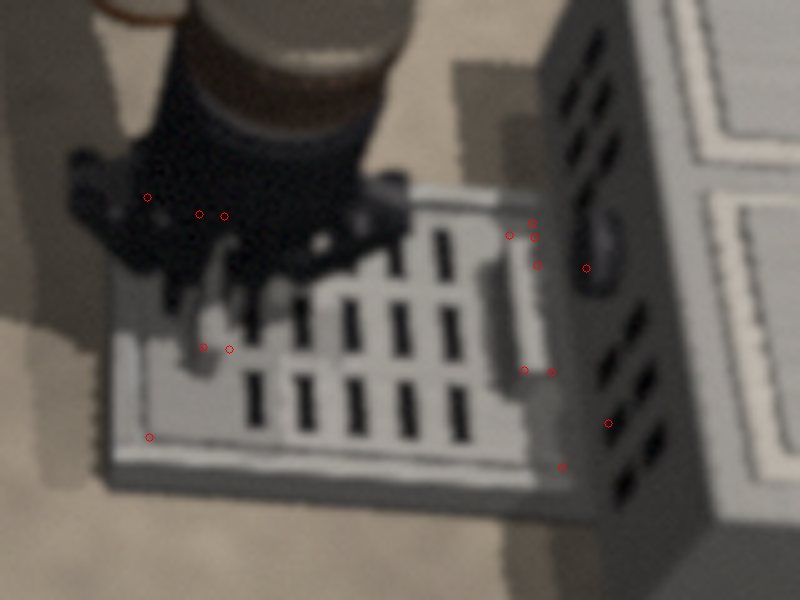

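The plate lies between the rims and level, with its nose under the housing. About 2 mm is left to lower.

Request:
drive_tool:
  steps: [-0.0005,-0.0003,0.001,0,0,0,1,0,0,0.0005,0,0,0,1,0,0,0,0,0,0,1]

```text
clock: 15.95
eef_pos: [0.554, 0.1192, 0.1066]
tool_rot: [0.642, 0.767, -0.0, -0.001]
ft_force: [-0.3, 0.5, -3.1]
grip_width: 0.009
```

Request:
drive_tool:
  steps: [0,0,0.0005,0,0,0,1,0,0,0.0005,0,0,0,1,0,0,0,0,0,0,1]

```text
clock: 16.2
eef_pos: [0.5541, 0.1192, 0.1062]
tool_rot: [0.642, 0.767, -0.0, -0.001]
ft_force: [-2.0, -1.4, 3.0]
grip_width: 0.0087
```

Request:
drive_tool:
  steps: [0,0,0,0,0,0,-1,0,0,0,0,0,0,-1,0,0,0,0,0,0,-1,0,0,0,0,0,0,-1,0,0,0,0,0,0,-1,0,0,0,0,0,0,-1,0,0,0,0,0,0,-1,0,0,-0.01,0,0,0,-1]

```text
clock: 16.87
eef_pos: [0.5526, 0.1187, 0.1138]
tool_rot: [0.642, 0.766, -0.002, -0.002]
ft_force: [-0.9, -0.1, 0.2]
grip_width: 0.0852
```

Request:
drive_tool:
  steps: [0,0,-0.025,0,0,0,-1,0,0,-0.035,0,0,0,-1,0,0,-0.04,0,0,0,-1,0,0,-0.03,0,0,0,-1,-0.02,-0.02,-0.01,0,0,0,-1,-0.02,-0.03,0,0,0,0,-1,-0.02,-0.03,0,0,0,0,-1,0,0,0,0,0,0,-1]

```text
clock: 17.53
eef_pos: [0.4806, 0.0427, 0.2558]
tool_rot: [0.644, 0.765, -0.003, -0.002]
ft_force: [-0.1, 0.3, -0.8]
grip_width: 0.0857
```

Run:
```python
from ov import *
from workcell import vision
p,r,o=cur();print(p,o['ft_force'])
for n in ['wrist','scene','top']:
    m=vision.camera_model(n);pp,d=vision.camera(n)
    np.savez(f"pics/{n}12.npz",p=pp,d=d,**{k:np.array(v) for k,v in m.items()});cv2.imwrite(f"pics/{n}12.png",pp[:,:,::-1])
cv2.imwrite('pics/c12s.png',cv2.resize(cv2.imread('pics/scene12.png')[230:350,360:520],None,fx=5,fy=5,interpolation=cv2.INTER_CUBIC))
```

```text
[0.4806 0.0427 0.2558] [-0.068   0.3338 -0.8051]
```

View pics/c12s.png

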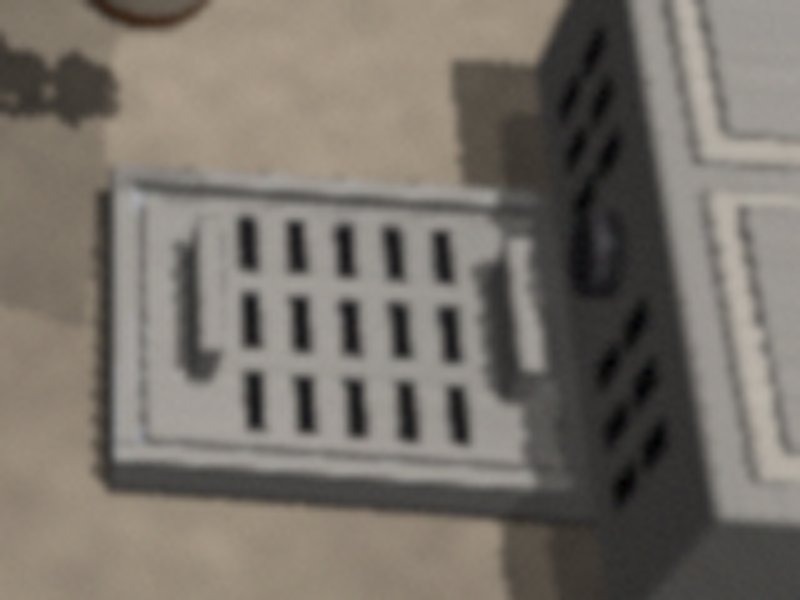

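View pics/wrist12.png

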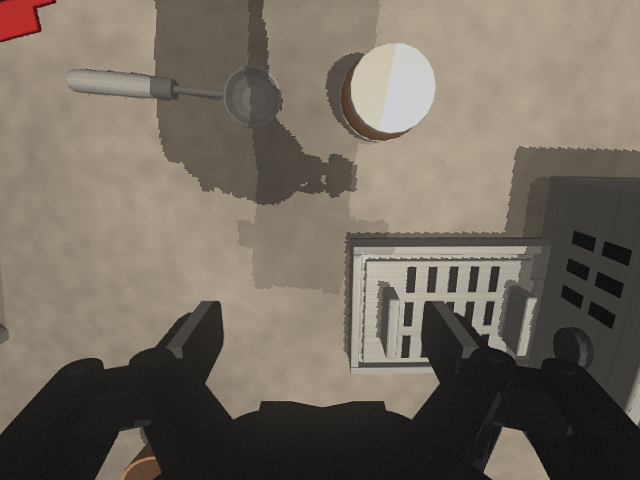

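View pics/scene12.png

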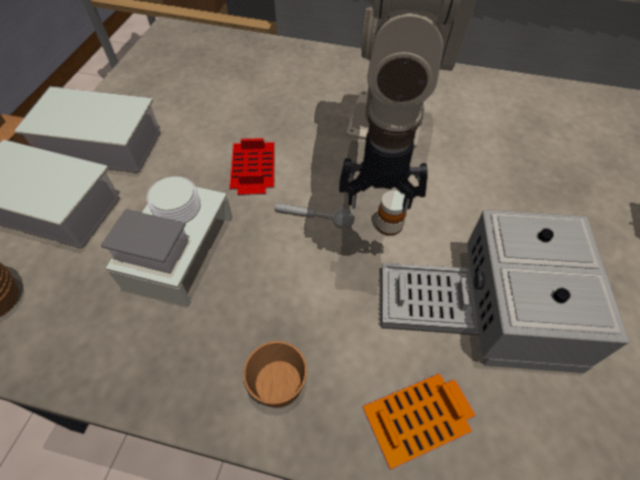

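The plate is seated inside the rims with its nose under the lip. The bowl, jar and spoon have not moved. One flatness check from depth before handing in.

Run:
```python
from tgt import *
ru=R.from_euler('z',UY,degrees=True)
for n in ['wrist12','top12','scene12']:
    c=cloud(load(f'pics/{n}.npz')).reshape(-1,3);q=ru.inv().apply(c-U)*1e3
    for nm,(x0,x1,y0,y1) in dict(tail=(-50,50,-88,-77),front=(-48,48,35,46),left=(-53,-47,-50,40),right=(47,53,-50,40)).items():
        s=q[(q[:,0]>x0)&(q[:,0]<x1)&(q[:,1]>y0)&(q[:,1]<y1)&(q[:,2]<45)]
        print(n,nm,len(s),np.percentile(s[:,2],[10,50,90]) if len(s) else '')
for n in ['scene']:
    a=load('pics/scene0.npz')['p'].astype(int);b=load('pics/scene12.npz')['p'].astype(int)
    for nm,(x0,y0,x1,y1) in dict(bowl=(240,335,310,410),spoon=(272,200,330,225),orange=(360,370,480,465)).items():
        print(nm,np.abs(a-b)[y0:y1,x0:x1].mean())
```

```text
wrist12 tail 1052 [27.5753 28.4359 29.3235]
wrist12 front 848 [27.6772 28.5175 29.3362]
wrist12 left 573 [27.5243 28.4635 29.3908]
wrist12 right 123 [27.7215 28.6535 29.3595]
top12 tail 0 
top12 front 0 
top12 left 0 
top12 right 0 
scene12 tail 235 [27.2952 28.8639 30.8624]
scene12 front 233 [26.997  28.9034 30.7153]
scene12 left 105 [27.0295 29.0701 30.3898]
scene12 right 131 [27.0636 28.7995 31.0609]
bowl 5.233777777777778
spoon 23.31494252873563
orange 5.387485380116959
```

```bash
python3 -c "
from workcell import job_done;print(job_done())"
```

```text
the job is handed in; nothing more can be done
None
```

The drip plate is lying flat in the drip pan with its nose hooked under the lip, and the job is handed in at about 17.7 s of the 54 s allowed.

**What I did:** I drew the plate out from under the riser by its nose tab, laid it flat on the open counter and let go. I then took it by the tail tab, tilted it 14° nose down and eased that to 10° for the insertion. I touched the nose to the ledge and slid it under the lip until it met the end wall. I backed off about 2 mm, lowered the tail level and released it.

**Last checks:**
- **Flatness:** the plate's face reads 28.4–28.7 mm (wrist camera) and 28.8–29.1 mm (scene camera) at tail, front and both sides. The expected height is 28 mm, so it is flat on the ledges.
- **Seating:** it sits inside the rims with the nose under the housing, and the gripper is open and clear of everything.
- **Other things:** the bowl, jar, spoon and both coloured look-alikes look unmoved in the pictures. The spoon's image patch did change in brightness; I put that down to the arm's shadow, since its position looks the same.
- **What did not work or disagreed:** the arm hid the pan from the top camera in the last view, so that camera gave no flatness reading. The camera pose fits differed by a few millimetres, so I relied on the touch contacts for the final placing.

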